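# Turn the drained staining jars over and lock the shaker deck

### The job

Get the shaker deck ready for staining: move the orange tube rack off it onto its taped outline on the bench, squarely inside the tape, then turn every drained jar the right way up and stand it, mouth up, centred and square on the pad of its own colour. Once everything stands in place, press the red lever down until it clicks and stays down. Leave everything else where it is, and if anything gets knocked out of place, put it back before you finish.

Things in the scene. Friction and masses are not known exactly. Their poses are not given: they have to be found in the camera images.
- jar_blue: blue open slide-staining jar, a rigid plastic box 70 mm (own x) by 60 mm (own y) by 88 mm (own z), walls and floor 3.5 mm, open at its +z end (the mouth, with a thin white band painted round it), about 0.14 kg. Origin: the middle of the box, 44 mm from the closed floor and from the mouth. It starts mouth down (own z pointing down, origin 44 mm above the mat). Stable on any of its sides; may be absent.
- pad_blue: blue rectangle printed on the deck (100 mm in own x by 88 mm in own y, flat, no edges), place for the blue jar. Origin at its centre on the deck's top surface; its x runs across the deck, the row of three pads along y, 115 mm apart.
- jar_green: green open slide-staining jar, a rigid plastic box 70 mm (own x) by 60 mm (own y) by 88 mm (own z), walls and floor 3.5 mm, open at its +z end (the mouth, with a thin white band painted round it), about 0.14 kg. Origin: the middle of the box, 44 mm from the closed floor and from the mouth. It starts mouth down (own z pointing down, origin 44 mm above the mat). Stable on any of its sides; may be absent.
- pad_green: green rectangle printed on the deck (100 mm in own x by 88 mm in own y, flat, no edges), place for the green jar. Origin at its centre on the deck's top surface; its x runs across the deck, the row of three pads along y, 115 mm apart.
- jar_yellow: yellow open slide-staining jar, a rigid plastic box 70 mm (own x) by 60 mm (own y) by 88 mm (own z), walls and floor 3.5 mm, open at its +z end (the mouth, with a thin white band painted round it), about 0.14 kg. Origin: the middle of the box, 44 mm from the closed floor and from the mouth. It starts mouth down (own z pointing down, origin 44 mm above the mat). Stable on any of its sides; may be absent.
- pad_yellow: yellow rectangle printed on the deck (100 mm in own x by 88 mm in own y, flat, no edges), place for the yellow jar. Origin at its centre on the deck's top surface; its x runs across the deck, the row of three pads along y, 115 mm apart.
- tube_rack: orange microtube rack, solid block 58 mm (own x) by 130 mm (own y) by 40 mm high with white caps standing 7 mm proud of the top (look only); origin at the centre of its underside, z up; about 0.22 kg. Starts lying on the deck across the pads.
- rack_mark: orange tape outline on the bench (94 x 166 mm), parking place of the tube rack; flat; origin at its centre on the bench top, long side along its y.
- deck: fixed white shaker deck, 160 mm (own x) by 470 mm (own y), top surface 20 mm above the bench; origin under its centre. Carries the pads and, at its -y end, the lock lever between two grey cheeks that reach 60 mm above the bench (at own x -10 to +76 mm, y -189 to -231 mm).
- lever (a joint): deck-lock lever, hinged near the deck's middle line and reaching 117 mm towards the deck's -x side, along the deck's own y = -210 mm; its red end is centred at the deck's own x = -70 mm at rest and -88 mm when locked; value 0 = sprung up at rest (0.55 rad above level), grows as the red end is pressed down; past 0.33 rad it snaps over centre and the catch holds it at its stop, 0.55 rad (level). Needs up to about 9 N on the red end; let go earlier, it springs back up.
- lever_tip (a point): top of the red end of the lock lever (a pad 34 x 22 mm, 14 mm thick), 100 mm from the hinge, which lies 48 mm above the bench; about 106 mm above the bench at rest, about 55 mm when locked.
- drain_mat: fixed grey ribbed draining mat, 300 (own x) by 330 (own y) by 3 mm, on which the jars drain; origin under its centre.
- reagent_bottle: bystander, leave where it stands: amber glass jar with blue lid, 72 mm across, 160 mm tall; origin at the centre of its underside.
- timer: bystander, leave where it stands: white flat timer, 62 x 62 x 18 mm; origin at the centre of its underside.
- slide_box: bystander, leave where it stands: blue flat slide box, 87 x 102 x 34 mm; origin at the centre of its underside.
- pipette: bystander, leave where it stands: grey pipette lying down, about 230 mm long; origin at the centre of its underside.
- beaker: bystander, leave where it stands: glass beaker, 76 mm across, 90 mm tall; origin at the centre of its underside.
Things that resemble listed ones, but are neither listed nor needed, are in the scene too. Of the things like the jar_yellow, leave any that is pink or purple; of the rest the larger one is meant.

How it is judged:
By the outcome, as a careful person would: the job done as asked, in the order asked, and still so for the second after the job is handed in, with the robot touching nothing.
Of jar_blue, jar_green, jar_yellow only 2 to 3 are there at a start; the rules pass over those that are not, and their reading is None.
At some moment in a run one of jar_blue, jar_green, jar_yellow, tube_rack may be knocked a few centimetres aside while the robot is not near it.
Once in a run the grip may slacken for a moment while it holds something.
It also fails if it takes over 210 s, if anything falls off the work surface, if the arm or the gripper's body presses on something with over 40 N, if the wrist force passes 120 N, or if a joint passes its speed limit or range.

### The arm

A 7-joint arm with a two-finger parallel gripper is mounted at the origin on the work surface. World frame = base frame: x ahead of the robot, y to its left, z up, the work surface at z = 0. Lengths are in m, angles in rad, forces in N, time in s.
With the tool pointing down it reaches from about 0.425 to 0.925 m from the base axis. Payload 6.8 kg.
Tool frame: the origin (TCP) lies between the finger pads; the fingertips stand 22 mm ahead of it and the grasp point (between the pads) lies 3 mm ahead of it (bot.tip_extent is the distance from the TCP to the fingertips, in m); z points along the fingers, y is the line along which they close (so a half turn about z gives the same grasp; the last joint's range is limited). The gripper opens to 88 mm and grips with 3 to 60 N. Pads are 20 mm wide; open, the fingers measure 115 mm over their backs; the gripper's body (75 mm by 178 mm) begins 61 mm behind the grasp point.
Start: joints at [1.181, 0.477, 0.022, 1.555, -0.011, 1.109, -0.083], TCP at [0.188, -0.648, 0.245] pointing down, gripper open.
Joint ranges: [-2.96, 2.96], [-0.34, 2.1], [-1.41, 1.46], [0.24, 2.44], [-1.37, 4.51], [0.17, 1.92], [-2.96, 2.96]. Speed limits (rad/s): [2.39, 2.39, 3.14, 3.14, 3.14, 3.14, 3.14].

### API

Orientations are given as a unit quaternion [w, x, y, z].
In Python, from bench import bot, viewer gives the robot as it stands. The module is installed in compiled form; this text tells all that it offers.
- The arm moves only by the shell command python3 -m crank 'ROWS'. ROWS is JSON, a list of rows, each a list of 3 entries, a list of its own where there are three numbers: the shift along the tool's x, y, z in m, then the turn, a rotation vector about the tool's x, y, z in rad, then the gripper's target within -1 to 1 (fully open at 1, half-way at 0, shut at -1). In form: [[[tx, ty, tz], [rx, ry, rz], claw], ...]. A call has 1 to 20 rows; each row shifts and turns the commanded pose from where the row before left it, along the tool's axes as they then stand; what a row does not reach is not made up. A row lasts 1/12 s, in which the tool goes at most 41.7 mm and 7.16 degrees, less where a joint would pass 70% of its speed; a pose out of reach is approached as far as the arm can. A call with a gripper value outside its range is refused whole. The fingers move at their own pace and stop on an object; the grip force is fixed at half the most. Time passes only in rows, so rows that do not move let the fingers close. It gives the time, the measured TCP pose, the force, the opening and the grip force at its end, in the units of the state.
- bot.sense(): the state, without advancing time (a new reading comes with each control period).
- viewer.get_image(name): name is "scene" or "side" or "wrist"; returns the picture (420x560x3 uint8, red, green, blue); there is no depth.
- viewer.camera_model(name): a dict with "K" (3x3 intrinsics, pixels), "R" (3x3) and "t" (3): a world point X has camera coordinates R X + t. Camera axes: x right, y down, z forward; pixel columns grow to the right and rows downward; lengths in m; the calibration is good to about 2 mm. The wrist camera is an equidistant fisheye: a pixel r from the principal point sees the ray r / f radians off the axis. A picture is of the moment at which its call begins: read the wrist's pose just before it. camera_model takes no time and is no camera call; for the wrist camera it gives the pose at the moment of the call.
- bot.job_done(): hands the job in; it is judged then, once.
The state is a dict: "time_s": time; "joint_pos": joint angles; "qvel": joint speeds; "joint_torque": joint torques, N m; "tool_pos": TCP position; "tcp_rot": TCP orientation; "force": force on the tool from outside, world axes, zero at the start; "torque": the same for the moment, N m; "finger_gap": finger opening in m; "grip_force": force on a finger pad.
Only numpy, scipy, OpenCV 4.12 (cv2) and the standard library are available. Lean on these libraries where they do the work, as an engineer would, in place of code of your own. Each camera call takes 0.05 s, during which the arm holds its last target. There are 200 camera calls.

## Working session

There is one attempt and no reset: what is moved stays moved. The work goes in short steps, Python scripts to look and compute and a shell command to move; the robot and the scene stay as the last step left them, time stands still between calls to the robot, and variables do not carry over. Pictures are saved under pics/ and viewed, at most 14 in all, crops included, and the job is handed in when it is done.

```bash
mkdir -p pics
cat > h.py <<'E'
import numpy as np, cv2
from bench import bot, viewer
from scipy.spatial.transform import Rotation as Ro
def snap(n,f=None):
    cm=viewer.camera_model(n); im=np.array(viewer.get_image(n))
    if f: cv2.imwrite('pics/'+f,im[:,:,::-1])
    return im,{k:np.array(v) for k,v in cm.items() if k in 'KRt'}
def ray(cm,uv,fish=False):
    K,R,t=cm['K'],cm['R'],cm['t']; x=(uv[0]-K[0,2])/K[0,0]; y=(uv[1]-K[1,2])/K[1,1]
    if fish:
        th=np.hypot(x,y); s=np.sin(th)/th if th>1e-9 else 1; d=np.array([x*s,y*s,np.cos(th)])
    else: d=np.array([x,y,1.])
    return -R.T@t, R.T@d
def onz(cm,uv,z,fish=False):
    o,d=ray(cm,uv,fish); return (o+d*(z-o[2])/d[2])[:3]
def proj(cm,X,fish=False):
    c=cm['R']@np.array(X)+cm['t']; K=cm['K']
    if fish:
        r=np.hypot(c[0],c[1]); th=np.arctan2(r,c[2]); x,y=c[0]/r*th,c[1]/r*th
    else: x,y=c[0]/c[2],c[1]/c[2]
    return np.array([K[0,0]*x+K[0,2],K[1,1]*y+K[1,2]])
def tool():
    s=bot.sense(); q=s['tcp_rot']; return np.array(s['tool_pos']),Ro.from_quat([q[1],q[2],q[3],q[0]]).as_matrix(),s
E
python3 - <<'E'
from h import *
a,ca=snap('scene','a.png'); b,cb=snap('side','b.png'); w,cw=snap('wrist','w.png')
cv2.imwrite('pics/ab.png',cv2.resize(np.vstack([a,b]),(560*600//840*1,600))[:,:,::-1])
p,R,s=tool(); print(p,R,s['force'],s['finger_gap'])
for c in(ca,cb,cw): print(-c['R'].T@c['t'],c['R'][2],c['K'][0])
E
```

```text
[ 0.18757942 -0.64799577  0.24391211] [[ 9.60555972e-01  2.78086273e-01 -4.99670721e-04]
 [ 2.78086694e-01 -9.60555131e-01  1.27691270e-03]
 [-1.24869381e-04 -1.36549790e-03 -9.99999060e-01]] [-0.66576452 -0.53106543  0.79806793] 0.08808939234045683
[1.20116073 0.27853857 1.09857617] [-0.53306007 -0.20533863 -0.82078195] [430.98490196   0.         278.00174514]
[-0.00109285  1.035353    0.86965622] [ 0.39721984 -0.73249078 -0.55287762] [412.05900835   0.         284.47341382]
[ 0.25621707 -0.62827608  0.38246847] [-0.25305848 -0.07219767 -0.96475329] [325.1922621    0.         280.69678423]
```

View pics/a.png

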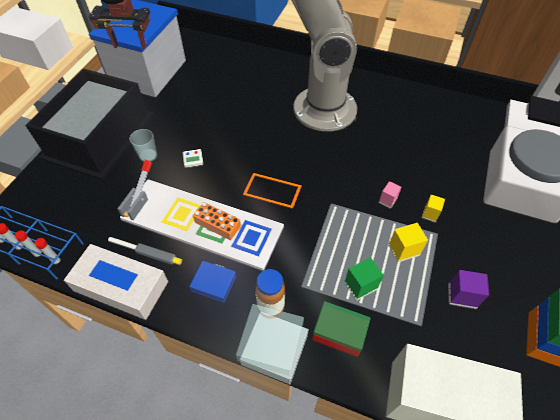

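View pics/b.png

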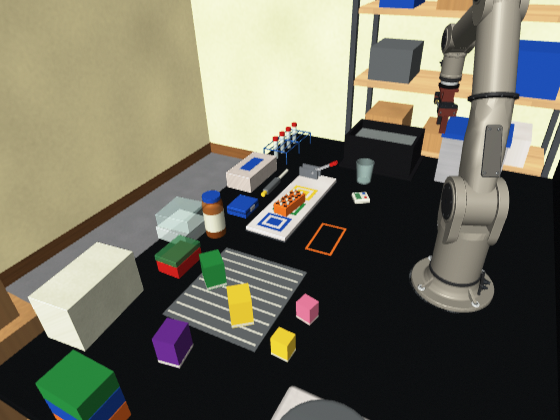

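Scene view: deck with the yellow (181,212), green (212,232) and blue (252,237) pads and the rack at (217,220). The tape outline is at (272,190), the green jar at (364,278), the yellow jar at (408,242) and the lever at (145,170). The blue jar is absent. The small yellow, pink and purple boxes are decoys.

Run:
```python
from h import *
a=cv2.imread('pics/a.png')
c=a[140:320,105:455]; cv2.imwrite('pics/c1.png',cv2.resize(c,None,fx=2.28,fy=2.28,interpolation=cv2.INTER_CUBIC))
cm={k:np.array(v) for k,v in viewer.camera_model('scene').items() if k in 'KRt'}
hsv=cv2.cvtColor(a,cv2.COLOR_BGR2HSV); 
B={'yellow':((22,120,60),(34,255,255)),'green':((50,100,50),(80,255,255)),'blue':((105,120,60),(125,255,255)),'orange':((5,150,80),(18,255,255)),'red':((0,180,80),(4,255,255))}
for n,(l,h) in B.items():
    m=cv2.inRange(hsv,l,h); k,lab,st,ce=cv2.connectedComponentsWithStats(m)
    for i in range(1,k):
        x,y,w,hh,A=st[i]
        if A>25 and 100<x<460 and 120<y<330:
            r=cv2.boxPoints(cv2.minAreaRect(np.argwhere(lab==i)[:,::-1].astype(np.float32)))
            z={'orange':0,'red':.1}.get(n,.02)
            q=np.array([onz(cm,p,z)[:2] for p in r]); print(n,st[i],'z',z,q.mean(0).round(3),q.round(3).tolist())
```

```text
yellow [422 194  24  27 390] z 0.02 [0.324 0.45 ] [[0.37, 0.422], [0.276, 0.427], [0.277, 0.479], [0.371, 0.472]]
yellow [162 198  39  33 285] z 0.02 [ 0.621 -0.261] [[0.67, -0.3], [0.562, -0.315], [0.574, -0.219], [0.68, -0.209]]
yellow [173 206  18  16 167] z 0.02 [ 0.621 -0.258] [[0.644, -0.276], [0.589, -0.277], [0.599, -0.239], [0.652, -0.239]]
yellow [389 222  39  39 991] z 0.02 [0.47  0.401] [[0.474, 0.333], [0.384, 0.41], [0.469, 0.468], [0.553, 0.393]]
yellow [173 257   9   8  59] z 0.02 [ 0.769 -0.193] [[0.763, -0.209], [0.755, -0.187], [0.774, -0.177], [0.782, -0.198]]
green [187 157  12   5  40] z 0.02 [ 0.414 -0.329] [[0.419, -0.348], [0.398, -0.317], [0.41, -0.309], [0.43, -0.34]]
green [196 226  29  17 114] z 0.02 [ 0.661 -0.143] [[0.67, -0.184], [0.641, -0.186], [0.653, -0.101], [0.681, -0.1]]
green [345 257  39  42 990] z 0.02 [0.629 0.31 ] [[0.643, 0.247], [0.554, 0.308], [0.617, 0.373], [0.701, 0.313]]
green [323 301  48  50 457] z 0.02 [0.752 0.31 ] [[0.743, 0.228], [0.675, 0.266], [0.764, 0.393], [0.826, 0.355]]
green [313 313   8  19  42] z 0.02 [0.797 0.232] [[
[... 287 characters left out ...]
0.01]]
blue [ 189  261   47   42 1242] z 0.02 [ 0.788 -0.074] [[0.837, -0.124], [0.741, -0.14], [0.74, -0.021], [0.835, -0.011]]
blue [257 269  27  26 555] z 0.02 [0.734 0.075] [[0.712, 0.028], [0.686, 0.095], [0.756, 0.121], [0.781, 0.056]]
orange [243 173  59  36 417] z 0 [ 0.425 -0.042] [[0.476, -0.121], [0.378, -0.14], [0.374, 0.041], [0.471, 0.052]]
orange [193 204  47  36 507] z 0 [ 0.588 -0.157] [[0.607, -0.232], [0.531, -0.231], [0.571, -0.079], [0.643, -0.085]]
orange [265 284  20  20 132] z 0 [0.754 0.105] [[0.771, 0.075], [0.718, 0.109], [0.738, 0.135], [0.789, 0.1]]
red [141 160  11  12  82] z 0.1 [ 0.547 -0.402] [[0.565, -0.409], [0.528, -0.42], [0.529, -0.394], [0.566, -0.383]]
```

View pics/c1.png

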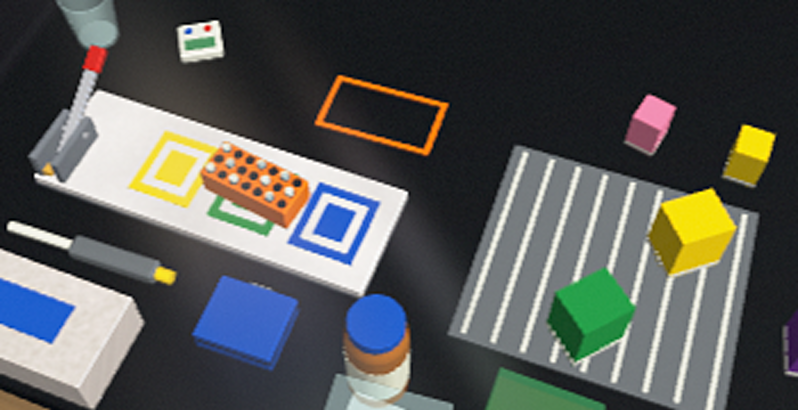

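The crop shows the rack's long side along the deck, slightly rotated. Next I zoom in on the rack and jar tops to read their corners.

Run:
```python
from h import *
a=cv2.imread('pics/a.png')
f=lambda x,y,w,h:cv2.resize(a[y:y+h,x:x+w],None,fx=7,fy=7,interpolation=cv2.INTER_CUBIC)
cv2.imwrite('pics/z.png',np.vstack([np.hstack([f(188,198,56,42),f(340,254,56,42)]),np.hstack([f(380,220,56,42),f(125,155,56,42)])]))
cm={k:np.array(v) for k,v in viewer.camera_model('scene').items() if k in 'KRt'}
hsv=cv2.cvtColor(a,cv2.COLOR_BGR2HSV)
for n,l,h,(x,y,w,hh),z in[('y',(22,120,60),(34,255,255),(160,196,43,37),.02),('b',(105,120,60),(125,255,255),(229,218,44,40),.02),('mark',(5,150,80),(18,255,255),(241,171,63,40),0),('deck',(0,0,150),(180,60,255),(115,165,175,110),.02)]:
    m=np.zeros(a.shape[:2],np.uint8); m[y:y+hh,x:x+w]=cv2.inRange(hsv,l,h)[y:y+hh,x:x+w]
    c=np.vstack([c for c in cv2.findContours(m,cv2.RETR_EXTERNAL,cv2.CHAIN_APPROX_NONE)[0] if len(c)>20]); hu=cv2.convexHull(c)
    for e in np.linspace(2,12,40):
        q=cv2.approxPolyDP(hu,e,True)
        if len(q)<=4: break
    q=q[:,0]; X=np.array([onz(cm,p,z)[:2] for p in q]); print(n,q.tolist(),X.mean(0).round(4),X.round(3).tolist(),[round(float(np.degrees(np.arctan2(*(X[(i+1)%len(q)]-X[i])[::-1]))),1) for i in range(len(q))])
```

```text
y [[177, 198], [200, 205], [186, 230], [162, 222]] [ 0.6225 -0.2578] [[0.576, -0.298], [0.574, -0.219], [0.67, -0.217], [0.67, -0.297]] [91.3, 1.6, -89.5, -179.3]
b [[245, 220], [270, 228], [258, 255], [231, 246]] [ 0.6229 -0.0285] [[0.575, -0.069], [0.574, 0.012], [0.671, 0.013], [0.671, -0.07]] [90.4, 1.0, -89.5, 178.9]
mark [[252, 174], [301, 185], [291, 208], [243, 194]] [ 0.4273 -0.0416] [[0.389, -0.126], [0.374, 0.04], [0.471, 0.041], [0.475, -0.121]] [95.0, 0.6, -88.7, -176.4]
deck [[283, 224], [263, 269], [115, 265], [142, 171], [197, 165]] [ 0.6102 -0.2041] [[0.547, 0.043], [0.706, 0.043], [0.843, -0.348], [0.52, -0.457], [0.433, -0.302]] [0.2, -70.7, -161.3, 119.3, 71.7]
```

View pics/z.png

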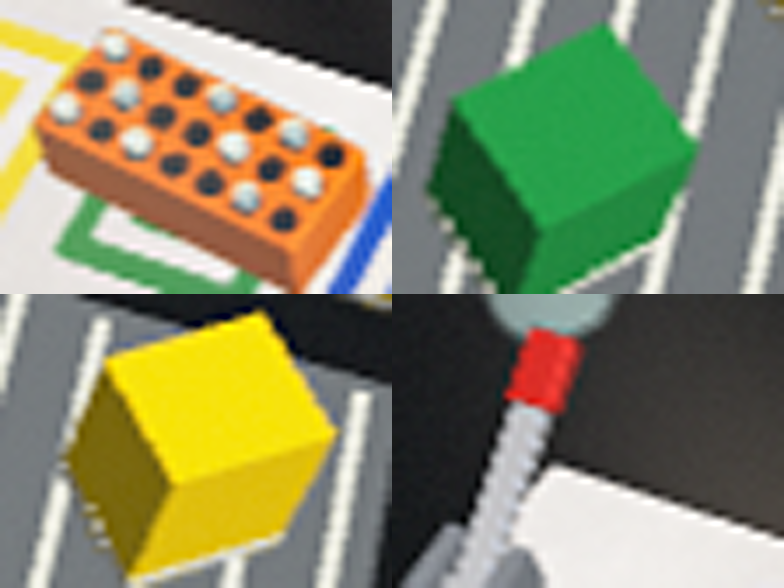

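Run:
```python
from h import *
cm={k:np.array(v) for k,v in viewer.camera_model('scene').items() if k in 'KRt'}
for n,o,P,z in[('rack',(188,198),[(110,28),(365,150),(297,243),(38,125)],.06),('green',(340,254),[(214,22),(306,150),(148,230),(63,100)],.091),('yellow',(380,220),[(262,18),(335,138),(175,193),(103,68)],.091),('red',(125,155),[(533,328),(582,345),(560,415),(507,395)],.1)]:
    if n=='red': P=[(x-392,y-294) for x,y in P]
    X=np.array([onz(cm,(np.array(p)+.5)/7-.5+np.array(o),z)[:2] for p in P]); d=np.roll(X,-1,0)-X
    print(n,X.mean(0).round(4),np.linalg.norm(d,axis=1).round(3),np.degrees(np.arctan2(d[:,1],d[:,0])).round(1))
```

```text
rack [ 0.6181 -0.1376] [0.127 0.052 0.125 0.056] [ 81.9  -8.2 -96.3 174.3]
green [0.6498 0.3091] [0.06  0.069 0.058 0.068] [  48.2  -41.6 -132.6  139.6]
yellow [0.4964 0.3962] [0.058 0.07  0.06  0.071] [  39.1  -48.7 -140.5  130.4]
red [ 0.5471 -0.4009] [0.025 0.04  0.027 0.038] [  88.    17.   -93.2 -165.6]
```

```bash
cat >> h.py <<'E'
def plan(p1,R1,step=.03,ang=.1,start=None):
    p0,R0=(tool()[:2] if start is None else start); w=Ro.from_matrix(R0.T@R1).as_rotvec(); dp=np.array(p1)-p0
    N=max(1,int(np.ceil(max(np.linalg.norm(dp)/step,np.linalg.norm(w)/ang))))
    M=sum(Ro.from_rotvec(w*k/N).as_matrix() for k in range(N)); v=np.linalg.solve(M,R0.T@dp)
    print('N',N,'v',v.round(4).tolist(),'w',(w/N).round(4).tolist())
def down(a): # tool down, y axis at world angle a deg
    a=np.radians(a); y=np.array([np.cos(a),np.sin(a),0]); z=np.array([0,0,-1.]); return np.column_stack([np.cross(y,z),y,z])
E
python3 -c "
from h import *
plan([.618,-.138,.17],down(-7))"
```

```text
N 23 v [0.0307, -0.0009, 0.0032] w [-0.0001, -0.0, -0.0507]
```

```bash
python3 -m crank '[[[0.0307,-0.0009,0.0032],[0,0,-0.0507],1],[[0.0307,-0.0009,0.0032],[0,0,-0.0507],1],[[0.0307,-0.0009,0.0032],[0,0,-0.0507],1],[[0.0307,-0.0009,0.0032],[0,0,-0.0507],1],[[0.0307,-0.0009,0.0032],[0,0,-0.0507],1],[[0.0307,-0.0009,0.0032],[0,0,-0.0507],1],[[0.0307,-0.0009,0.0032],[0,0,-0.0507],1],[[0.0307,-0.0009,0.0032],[0,0,-0.0507],1],[[0.0307,-0.0009,0.0032],[0,0,-0.0507],1],[[0.0307,-0.0009,0.0032],[0,0,-0.0507],1],[[0.0307,-0.0009,0.0032],[0,0,-0.0507],1],[[0.0307,-0.0009,0.0032],[0,0,-0.0507],1],[[0.0307,-0.0009,0.0032],[0,0,-0.0507],1],[[0.0307,-0.0009,0.0032],[0,0,-0.0507],1],[[0.0307,-0.0009,0.0032],[0,0,-0.0507],1],[[0.0307,-0.0009,0.0032],[0,0,-0.0507],1],[[0.0307,-0.0009,0.0032],[0,0,-0.0507],1],[[0.0307,-0.0009,0.0032],[0,0,-0.0507],1],[[0.0307,-0.0009,0.0032],[0,0,-0.0507],1],[[0.0307,-0.0009,0.0032],[0,0,-0.0507],1]]'
python3 -m crank '[[[0.0307,-0.0009,0.0032],[0,0,-0.0507],1],[[0.0307,-0.0009,0.0032],[0,0,-0.0507],1],[[0.0307,-0.0009,0.0032],[0,0,-0.0507],1],[[0,0,0],[0,0,0],1],[[0,0,0],[0,0,0],1]]'
python3 -c "
from h import *
im,cw=snap('wrist','w2.png')
plan([.618,-.138,.05],down(-7)); print(tool()[2]['joint_pos'])"
```

```text
time_s: 1.82
tool_pos: [0.6011, -0.2279, 0.1802]
tcp_rot: [-0.0, 0.797, 0.604, -0.0]
force: [0.5, -0.1, 0.2]
finger_gap: 0.088
grip_force: 0.0
time_s: 2.23
tool_pos: [0.6187, -0.1363, 0.1707]
tcp_rot: [-0.001, 0.748, 0.664, 0.0]
force: [0.4, -0.2, 0.1]
finger_gap: 0.0876
grip_force: 0.0
N 5 v [0.0001, -0.0001, 0.0242] w [-0.0001, 0.0001, 0.0]
[ 0.3980745   0.51236148 -0.3761781   1.7066009   0.2211062   0.96527102
 -0.18297868]
```

View pics/w2.png

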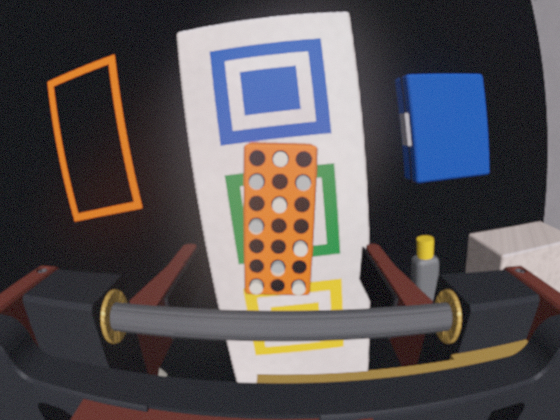

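The wrist view shows the rack between the open fingers (corners about (246,143), (317,145), (311,293), (245,293)). The tape corners are (48,83), (113,56), (141,207) and (76,220).

Run:
```python
from h import *
cm={k:np.array(v) for k,v in viewer.camera_model('wrist').items() if k in 'KRt'}
for n,P,z in[('rack',[(245,143),(317,145),(311,293),(245,293)],.06),('mark',[(48,83),(113,56),(141,207),(76,220)],0),('green',[(227,176),(334,166),(339,256),(240,261)],.02),('blue',[(211,51),(322,39),(330,133),(222,143)],.02)]:
    X=np.array([onz(cm,p,z,True)[:2] for p in P]); d=np.roll(X,-1,0)-X
    print(n,X.mean(0).round(4),np.linalg.norm(d,axis=1).round(3),np.degrees(np.arctan2(d[:,1],d[:,0])).round(1))
```

```text
rack [ 0.6165 -0.1424] [0.055 0.126 0.058 0.128] [ -8.6 -97.6 173.1  81.3]
mark [ 0.4238 -0.046 ] [0.091 0.163 0.09  0.163] [   2.6  -87.6 -177.6   92.8]
green [ 0.621  -0.1481] [0.097 0.087 0.096 0.083] [ -1.6 -91.3 176.   89.3]
blue [ 0.6224 -0.0324] [0.099 0.086 0.097 0.085] [ -1.2 -92.2 178.2  89.5]
```

```bash
python3 -m crank '[[[0,0,0.0242],[0,0,0],1],[[0,0,0.0242],[0,0,0],1],[[0,0,0.0242],[0,0,0],1],[[0,0,0.0242],[0,0,0],1],[[0,0,0.0242],[0,0,0],1],[[0,0,0],[0,0,0],1],[[0,0,0],[0,0,0],-1],[[0,0,0],[0,0,0],-1],[[0,0,0],[0,0,0],-1],[[0,0,0],[0,0,0],-1],[[0,0,0],[0,0,0],-1],[[0,0,0],[0,0,0],-1],[[0,0,0],[0,0,0],-1]]'
```

```text
time_s: 3.37
tool_pos: [0.6188, -0.1393, 0.0513]
tcp_rot: [0.001, 0.749, 0.662, 0.0]
force: [-2.8, -0.5, 7.4]
finger_gap: 0.058
grip_force: 29.9
```

```bash
python3 -c "
from h import *
plan([.4265,-.043,.115],down(2.6),start=(np.array([.6188,-.1393,.115]),down(-7.1)))"
```

```text
N 8 v [0.0108, -0.0246, 0.0] w [0.0, 0.0, -0.0212]
```

```bash
python3 -m crank '[[[0,0,-0.0212],[0,0,0],-1],[[0,0,-0.0212],[0,0,0],-1],[[0,0,-0.0212],[0,0,0],-1],[[0.0108,-0.0246,0],[0,0,-0.0212],-1],[[0.0108,-0.0246,0],[0,0,-0.0212],-1],[[0.0108,-0.0246,0],[0,0,-0.0212],-1],[[0.0108,-0.0246,0],[0,0,-0.0212],-1],[[0.0108,-0.0246,0],[0,0,-0.0212],-1],[[0.0108,-0.0246,0],[0,0,-0.0212],-1],[[0.0108,-0.0246,0],[0,0,-0.0212],-1],[[0.0108,-0.0246,0],[0,0,-0.0212],-1],[[0,0,0],[0,0,0],-1],[[0,0,0],[0,0,0],-1]]'
python3 -c "
from h import *
plan([.4265,-.043,.033],down(2.6),step=.02); print(tool()[2]['joint_pos'])"
```

```text
time_s: 4.45
tool_pos: [0.4253, -0.043, 0.1139]
tcp_rot: [0.0, 0.69, 0.724, -0.0]
force: [0.5, -0.1, -1.7]
finger_gap: 0.058
grip_force: 29.9
N 5 v [-0.0, 0.0002, 0.0162] w [-0.0, 0.0001, 0.0005]
[ 0.37256441  0.3064095  -0.47750872  2.21495396  0.22755566  0.66556821
 -0.21800392]
```

```bash
python3 -m crank '[[[0,0.0002,0.0162],[0,0,0],-1],[[0,0.0002,0.0162],[0,0,0],-1],[[0,0.0002,0.0162],[0,0,0],-1],[[0,0.0002,0.0162],[0,0,0],-1],[[0,0.0002,0.0162],[0,0,0],-1],[[0,0,0.001],[0,0,0],-1],[[0,0,0],[0,0,0],-1],[[0,0,0],[0,0,0],-1]]'
python3 -m crank '[[[0,0,0],[0,0,0],0.75],[[0,0,0],[0,0,0],0.75],[[0,0,0],[0,0,0],0.75],[[0,0,0],[0,0,0],0.75],[[0,0,-0.02],[0,0,0],0.75],[[0,0,-0.03],[0,0,0],1],[[0,0,-0.03],[0,0,0],1],[[0,0,-0.03],[0,0,0],1],[[0,0,-0.03],[0,0,0],1],[[0,0,-0.03],[0,0,0],1],[[0,0,-0.03],[0,0,0],1]]'
python3 - <<'E'
from h import *
a,cm=snap('scene'); a=a[:,:,::-1]
cv2.imwrite('pics/s2.png',np.hstack([cv2.resize(a[165:215,235:310],None,fx=6,fy=6,interpolation=cv2.INTER_CUBIC),cv2.resize(snap('side')[0][215:265,300:350,::-1],None,fx=6,fy=6,interpolation=cv2.INTER_CUBIC)]))
print(tool()[2]['joint_pos'],tool()[0])
E
```

```text
time_s: 5.12
tool_pos: [0.4283, -0.0433, 0.0318]
tcp_rot: [0.0, 0.691, 0.723, 0.0]
force: [-0.4, -1.4, -2.4]
finger_gap: 0.0578
grip_force: 29.9
time_s: 6.03
tool_pos: [0.4269, -0.0431, 0.2334]
tcp_rot: [0.0, 0.69, 0.723, 0.0]
force: [0.3, -0.6, 0.1]
finger_gap: 0.0878
grip_force: 0.0
[ 0.46032607  0.11521066 -0.53581636  2.09029932  0.07529204  0.94471158
 -0.06992701] [ 0.43011295 -0.04315903  0.23621841]
```

View pics/s2.png

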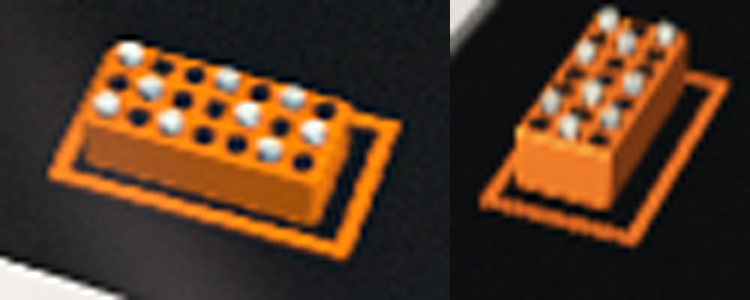

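The rack is inside the tape. I compute its margins from the bottom corners.

```bash
python3 - <<'E'
from h import *
cm={k:np.array(v) for k,v in viewer.camera_model('scene').items() if k in 'KRt'}
for n,P in (('rack',[(88,163),(318,222)]),('tape',[(48,178),(345,258),(402,122)])):
    print(n,[onz(cm,(np.array(p)+.5)/6-.5+np.array((235,165)),0)[:2].round(3).tolist() for p in P])
E
python3 - <<'E'
# fit arm kinematics idea: check wrist-only geometry
from h import *
print(tool()[2]['joint_pos'])
E
```

```text
rack [[0.459, -0.106], [0.452, 0.022]]
tape [[0.476, -0.121], [0.468, 0.043], [0.373, 0.041]]
[ 0.46032607  0.11521066 -0.53581636  2.09029932  0.07529204  0.94471158
 -0.06992701]
```

The rack sits well inside the tape and square. Next I test whether the arm can hold the tool horizontally (pointing tangentially to the right) above the yellow jar, so that one roll about the tool axis flips a jar.

```bash
cat >> h.py <<'E'
def horiz(a,el=0): # tool pointing at azimuth a deg, tilted el deg below level, y level
    a=np.radians(a); e=np.radians(el); z=np.array([np.cos(a)*np.cos(e),np.sin(a)*np.cos(e),-np.sin(e)]); y=np.array([-np.sin(a),np.cos(a),0]); return np.column_stack([np.cross(y,z),y,z])
E
python3 -c "
from h import *
R=horiz(-49.3); print(R)
plan([.48,.40,.33],R)"
```

```text
[[ 0.          0.75813434  0.6520984 ]
 [ 0.          0.6520984  -0.75813434]
 [-1.          0.         -0.        ]]
N 17 v [0.0162, 0.013, -0.0213] w [-0.0302, -0.0884, -0.0309]
```

```bash
python3 -m crank '[[[0.0162,0.013,-0.0213],[-0.0302,-0.0884,-0.0309],1],[[0.0162,0.013,-0.0213],[-0.0302,-0.0884,-0.0309],1],[[0.0162,0.013,-0.0213],[-0.0302,-0.0884,-0.0309],1],[[0.0162,0.013,-0.0213],[-0.0302,-0.0884,-0.0309],1],[[0.0162,0.013,-0.0213],[-0.0302,-0.0884,-0.0309],1],[[0.0162,0.013,-0.0213],[-0.0302,-0.0884,-0.0309],1],[[0.0162,0.013,-0.0213],[-0.0302,-0.0884,-0.0309],1],[[0.0162,0.013,-0.0213],[-0.0302,-0.0884,-0.0309],1],[[0.0162,0.013,-0.0213],[-0.0302,-0.0884,-0.0309],1],[[0,0,0],[0,0,0],1]]'
python3 -c "
from h import *
R=horiz(-49.3); p,r,s=tool(); print(s['joint_pos'],r[:,2])
plan([.48,.40,.33],R)"
```

```text
time_s: 6.97
tool_pos: [0.49, 0.1793, 0.3623]
tcp_rot: [0.37, 0.52, 0.751, -0.169]
force: [0.1, -0.3, 0.2]
finger_gap: 0.0878
grip_force: 0.0
[-0.25844539  0.32299515 -0.79443172  1.84285741  0.91340178  1.63445124
 -0.93926993] [ 0.37962131 -0.63834194 -0.66963216]
N 8 v [0.0149, 0.0132, -0.0205] w [-0.0288, -0.0895, -0.0291]
```

```bash
python3 -m crank '[[[0.0149,0.0132,-0.0205],[-0.0288,-0.0895,-0.0291],1],[[0.0149,0.0132,-0.0205],[-0.0288,-0.0895,-0.0291],1],[[0.0149,0.0132,-0.0205],[-0.0288,-0.0895,-0.0291],1],[[0.0149,0.0132,-0.0205],[-0.0288,-0.0895,-0.0291],1],[[0.0149,0.0132,-0.0205],[-0.0288,-0.0895,-0.0291],1],[[0.0149,0.0132,-0.0205],[-0.0288,-0.0895,-0.0291],1],[[0.0149,0.0132,-0.0205],[-0.0288,-0.0895,-0.0291],1],[[0.0149,0.0132,-0.0205],[-0.0288,-0.0895,-0.0291],1],[[0,0,0],[0,0,0],1]]'
python3 -c "
from h import *
R=horiz(-49.3); p,r,s=tool(); print(s['joint_pos'],r[:,2])
plan([.48,.40,.33],R)
a=snap('scene')[0];b=snap('side')[0]
cv2.imwrite('pics/t.png',np.hstack([a[20:330,260:560],b[60:370,150:450]])[:,:,::-1])"
```

```text
time_s: 7.72
tool_pos: [0.4837, 0.3806, 0.3311]
tcp_rot: [0.621, 0.312, 0.657, -0.291]
force: [-1.9, -0.2, -1.1]
finger_gap: 0.088
grip_force: 0.0
[-1.21623528  0.72197455 -0.02331808  1.66446643  1.12488774  1.89870527
 -0.91632857] [ 0.63400458 -0.77110915 -0.05855656]
N 1 v [0.0021, 0.0095, -0.0173] w [-0.0224, -0.0585, -0.0058]
```

View pics/t.png

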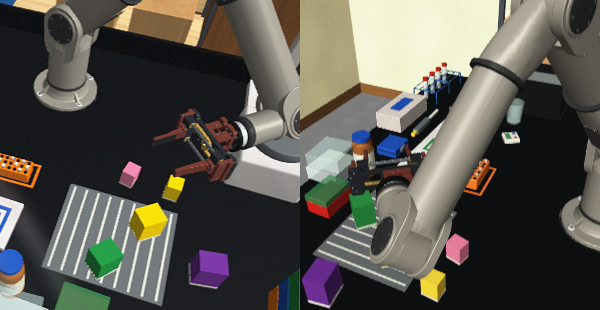

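The wrist does reach a horizontal tool, but low over the mat it would be tight. Plan:
1. Carry each jar mouth-down with the tool vertical to the green pad.
2. Flip it there with a near-horizontal tool. The wrist then hangs past the deck end, which gains 20 mm of height.

I also work out where the bottle stands.

Run:
```python
from h import *
cm={k:np.array(v) for k,v in viewer.camera_model('scene').items() if k in 'KRt'}
print('bottle lid',onz(cm,(270,273),.16),'box',onz(cm,(212,280),.034))
plan([.496,.396,.20],down(40.7))
```

```text
bottle lid [0.77447434 0.09350507 0.16      ] box [ 0.79276792 -0.06971444  0.034     ]
N 16 v [0.0072, 0.0013, 0.006] w [-0.0009, 0.0942, -0.0023]
```

```bash
python3 -m crank '[[[0.0072,0.0013,0.006],[-0.0009,0.0942,-0.0023],1],[[0.0072,0.0013,0.006],[-0.0009,0.0942,-0.0023],1],[[0.0072,0.0013,0.006],[-0.0009,0.0942,-0.0023],1],[[0.0072,0.0013,0.006],[-0.0009,0.0942,-0.0023],1],[[0.0072,0.0013,0.006],[-0.0009,0.0942,-0.0023],1],[[0.0072,0.0013,0.006],[-0.0009,0.0942,-0.0023],1],[[0.0072,0.0013,0.006],[-0.0009,0.0942,-0.0023],1],[[0.0072,0.0013,0.006],[-0.0009,0.0942,-0.0023],1],[[0.0072,0.0013,0.006],[-0.0009,0.0942,-0.0023],1],[[0.0072,0.0013,0.006],[-0.0009,0.0942,-0.0023],1],[[0.0072,0.0013,0.006],[-0.0009,0.0942,-0.0023],1],[[0.0072,0.0013,0.006],[-0.0009,0.0942,-0.0023],1],[[0.0072,0.0013,0.006],[-0.0009,0.0942,-0.0023],1],[[0.0072,0.0013,0.006],[-0.0009,0.0942,-0.0023],1],[[0.0072,0.0013,0.006],[-0.0009,0.0942,-0.0023],1],[[0.0072,0.0013,0.006],[-0.0009,0.0942,-0.0023],1],[[0,0,0],[0,0,0],1],[[0,0,0],[0,0,0],1]]'
python3 -c "
from h import *
p,r,s=tool(); print(s['joint_pos'],p)
plan([.496,.396,.077],down(40.7))
w=snap('wrist','w3.png')"
```

```text
time_s: 9.32
tool_pos: [0.5004, 0.3914, 0.204]
tcp_rot: [0.002, 0.422, 0.907, 0.002]
force: [0.3, 0.7, 0.5]
finger_gap: 0.0878
grip_force: 0.0
[-0.4768181   0.47754185 -0.38858628  1.67892765  0.20822512  1.02033296
 -0.23500814] [0.50038567 0.39138861 0.20404798]
N 5 v [0.0013, -0.0002, 0.0254] w [0.0011, 0.0003, -0.0021]
```

View pics/w3.png

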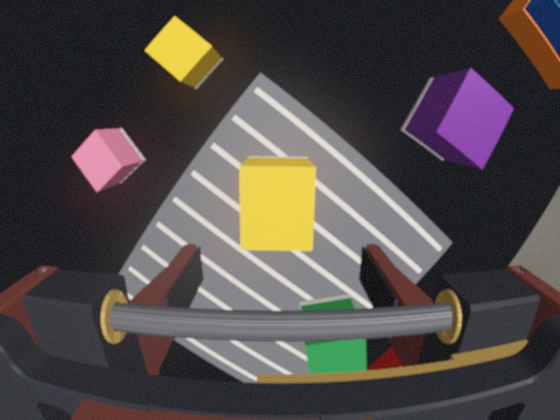

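The yellow jar (240–316, 165–250) is square and centred between the fingers, so I descend and grip.

```bash
python3 -m crank '[[[0.0013,-0.0002,0.0254],[0.001,0,-0.002],1],[[0.0013,-0.0002,0.0254],[0.001,0,-0.002],1],[[0.0013,-0.0002,0.0254],[0.001,0,-0.002],1],[[0.0013,-0.0002,0.0254],[0.001,0,-0.002],1],[[0.0013,-0.0002,0.0254],[0.001,0,-0.002],1],[[0,0,0],[0,0,0],1],[[0,0,0],[0,0,0],-1],[[0,0,0],[0,0,0],-1],[[0,0,0],[0,0,0],-1],[[0,0,0],[0,0,0],-1],[[0,0,0],[0,0,0],-1],[[0,0,0],[0,0,0],-1],[[0,0,-0.02],[0,0,0],-1],[[0,0,-0.03],[0,0,0],-1],[[0,0,-0.03],[0,0,0],-1],[[0,0,-0.03],[0,0,0],-1],[[0,0,0],[0,0,0],-1]]'
python3 -c "
from h import *
p,r,s=tool(); print(p)
plan([.6235,-.144,.20],down(90))"
```

```text
time_s: 10.78
tool_pos: [0.4959, 0.402, 0.1928]
tcp_rot: [0.001, 0.415, 0.91, 0.005]
force: [-0.0, 0.5, -1.1]
finger_gap: 0.0604
grip_force: 29.8
[0.49589338 0.40198302 0.1927724 ]
N 19 v [-0.0191, -0.0237, -0.0005] w [0.0005, 0.0002, -0.045]
```

```bash
python3 -m crank '[[[-0.0191,-0.0237,-0.0005],[0,0,-0.045],-1],[[-0.0191,-0.0237,-0.0005],[0,0,-0.045],-1],[[-0.0191,-0.0237,-0.0005],[0,0,-0.045],-1],[[-0.0191,-0.0237,-0.0005],[0,0,-0.045],-1],[[-0.0191,-0.0237,-0.0005],[0,0,-0.045],-1],[[-0.0191,-0.0237,-0.0005],[0,0,-0.045],-1],[[-0.0191,-0.0237,-0.0005],[0,0,-0.045],-1],[[-0.0191,-0.0237,-0.0005],[0,0,-0.045],-1],[[-0.0191,-0.0237,-0.0005],[0,0,-0.045],-1],[[-0.0191,-0.0237,-0.0005],[0,0,-0.045],-1],[[-0.0191,-0.0237,-0.0005],[0,0,-0.045],-1],[[-0.0191,-0.0237,-0.0005],[0,0,-0.045],-1],[[-0.0191,-0.0237,-0.0005],[0,0,-0.045],-1],[[-0.0191,-0.0237,-0.0005],[0,0,-0.045],-1],[[-0.0191,-0.0237,-0.0005],[0,0,-0.045],-1],[[-0.0191,-0.0237,-0.0005],[0,0,-0.045],-1],[[-0.0191,-0.0237,-0.0005],[0,0,-0.045],-1],[[-0.0191,-0.0237,-0.0005],[0,0,-0.045],-1],[[-0.0191,-0.0237,-0.0005],[0,0,-0.045],-1],[[0,0,0],[0,0,0],-1]]'
python3 -c "
from h import *
p,r,s=tool(); print(p)
plan([.6235,-.144,.0955],down(90),step=.022)
im,cm=snap('wrist'); hsv=cv2.cvtColor(im,cv2.COLOR_RGB2HSV)
a=snap('scene')[0]
cv2.imwrite('pics/s3.png',cv2.resize(np.hstack([im[:,:,::-1],a[:,:,::-1]]),None,fx=.71,fy=.71))"
```

```text
time_s: 12.45
tool_pos: [0.6224, -0.1543, 0.1942]
tcp_rot: [0.0, 0.003, 1.0, -0.001]
force: [-1.6, -0.4, -1.5]
finger_gap: 0.0597
grip_force: 29.8
[ 0.62237178 -0.15429831  0.19423228]
N 5 v [-0.0002, 0.0021, 0.0197] w [-0.0005, 0.0001, -0.0011]
```

View pics/s3.png

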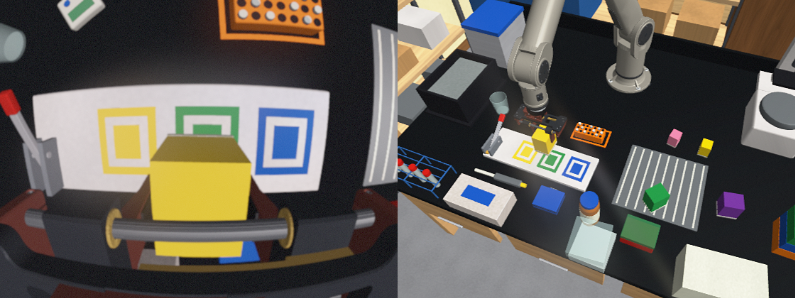

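The yellow jar is held upright above the green pad, so I lower and release it. The rack and the rest are undisturbed.

```bash
python3 -m crank '[[[0,0.0021,0.0197],[0,0,0],-1],[[0,0.0021,0.0197],[0,0,0],-1],[[0,0.0021,0.0197],[0,0,0],-1],[[0,0.0021,0.0197],[0,0,0],-1],[[0,0.0021,0.0197],[0,0,0],-1],[[0,0,0],[0,0,0],-1],[[0,0,0],[0,0,0],-1]]'
python3 -m crank '[[[0,0,0],[0,0,0],0.7],[[0,0,0],[0,0,0],0.7],[[0,0,0],[0,0,0],0.7],[[0,0,0],[0,0,0],0.7],[[0,0,-0.03],[0,0,0],1],[[0,0,-0.03],[0,0,0],1],[[0,0,-0.03],[0,0,0],1],[[0,0,-0.03],[0,0,0],1],[[0,0,-0.03],[0,0,0],1],[[0,0,0],[0,0,0],1],[[0,0,0],[0,0,0],1]]'
python3 -c "
from h import *
p,r,s=tool(); print(p,s['joint_pos'])
plan([.6235,-.144,.25],horiz(-90,4))
plan([.6235,-.10,.25],horiz(-90,45));"
```

```text
time_s: 13.13
tool_pos: [0.6194, -0.1348, 0.0959]
tcp_rot: [-0.002, -0.001, 1.0, 0.001]
force: [-0.1, -0.6, -0.6]
finger_gap: 0.06
grip_force: 29.9
time_s: 14.05
tool_pos: [0.6217, -0.1366, 0.249]
tcp_rot: [0.002, -0.0, 1.0, -0.0]
force: [-0.8, -0.0, -0.2]
finger_gap: 0.0879
grip_force: 0.0
[ 0.62173204 -0.13655495  0.24896079] [ 0.41626752  0.44009913 -0.40493722  1.62846659  0.18889097  1.10837193
  1.5326488 ]
N 21 v [-0.0003, -0.0002, 0.0002] w [0.0552, -0.055, 0.059]
N 18 v [0.0013, 0.0017, -0.0008] w [0.0342, -0.0339, 0.0823]
```

```bash
cat >> h.py <<'E'
RNG={'y':((22,120,60),(34,255,255)),'g':((50,100,50),(80,255,255))}
def topface(a,cm,col,box,z,fish=False,e=3.):
    x,y,w,h=box; hsv=cv2.cvtColor(a,cv2.COLOR_RGB2HSV); m=np.zeros(a.shape[:2],np.uint8)
    m[y:y+h,x:x+w]=cv2.inRange(hsv,*RNG[col])[y:y+h,x:x+w]
    v=hsv[:,:,2][m>0]; th,_=cv2.threshold(v.reshape(-1,1),0,255,cv2.THRESH_OTSU)
    m[hsv[:,:,2]<=th]=0; c=max(cv2.findContours(m,cv2.RETR_EXTERNAL,cv2.CHAIN_APPROX_NONE)[0],key=cv2.contourArea)
    hu=cv2.convexHull(c)
    for ee in np.linspace(1,12,60):
        q=cv2.approxPolyDP(hu,ee,True)
        if len(q)<=4: break
    q=q[:,0]; X=np.array([onz(cm,p,z,fish)[:2] for p in q]); d=np.roll(X,-1,0)-X
    print(col,th,q.tolist(),X.mean(0).round(4),np.linalg.norm(d,axis=1).round(3),np.degrees(np.arctan2(d[:,1],d[:,0])).round(1))
E
python3 - <<'E'
from h import *
a,cm=snap('scene')
cv2.imwrite('pics/j1.png',cv2.resize(a[180:260,150:250,::-1],None,fx=6,fy=6,interpolation=cv2.INTER_CUBIC))
try: topface(a,cm,'y',(195,180,45,60),.108)
except Exception as e: print(e)
plan([.620,-.135,.25],horiz(-90,4))
E
```

```text
y 201.0 [[211, 198], [229, 204], [222, 236], [200, 216]] [ 0.6346 -0.1259] [0.057 0.106 0.092 0.067] [  89.3   14.6 -113.5  179. ]
N 21 v [-0.0, -0.0, -0.0002] w [0.0551, -0.0551, 0.0591]
```

View pics/j1.png

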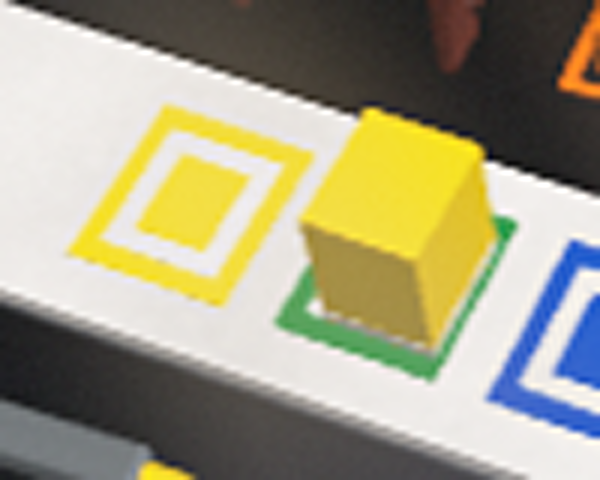

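The yellow jar stands square, mouth down, on the green pad (top corners in the crop at (367,108), (485,150), (417,258), (302,225)). Now I turn the tool to near level above it.

```bash
python3 - <<'E'
from h import *
cm={k:np.array(v) for k,v in viewer.camera_model('scene').items() if k in 'KRt'}
X=np.array([onz(cm,(np.array(p)+.5)/6-.5+np.array((150,180)),.108)[:2] for p in [(367,108),(485,150),(417,258),(302,225)]]); print(X.mean(0),X.round(3))
E
python3 -m crank '[[[0,0,0],[0.0579,-0.0579,0.062],1],[[0,0,0],[0.0579,-0.0579,0.062],1],[[0,0,0],[0.0579,-0.0579,0.062],1],[[0,0,0],[0.0579,-0.0579,0.062],1],[[0,0,0],[0.0579,-0.0579,0.062],1],[[0,0,0],[0.0579,-0.0579,0.062],1],[[0,0,0],[0.0579,-0.0579,0.062],1],[[0,0,0],[0.0579,-0.0579,0.062],1],[[0,0,0],[0.0579,-0.0579,0.062],1],[[0,0,0],[0.0579,-0.0579,0.062],1],[[0,0,0],[0.0579,-0.0579,0.062],1],[[0,0,0],[0.0579,-0.0579,0.062],1],[[0,0,0],[0.0579,-0.0579,0.062],1],[[0,0,0],[0.0579,-0.0579,0.062],1],[[0,0,0],[0.0579,-0.0579,0.062],1],[[0,0,0],[0.0579,-0.0579,0.062],1],[[0,0,0],[0.0579,-0.0579,0.062],1],[[0,0,0],[0.0579,-0.0579,0.062],1],[[0,0,0],[0.0579,-0.0579,0.062],1],[[0,0,0],[0.0579,-0.0579,0.062],1]]'
python3 -m crank '[[[0,0,0],[0,0,0],1],[[0,0,0],[0,0,0],1]]'
python3 -c "
from h import *
p,r,s=tool(); print(p,s['joint_pos'],r)
plan([.620,-.135,.25],horiz(-90,4))"
```

```text
[ 0.6263017  -0.13122433] [[ 0.591 -0.162]
 [ 0.593 -0.099]
 [ 0.659 -0.103]
 [ 0.662 -0.16 ]]
time_s: 15.77
tool_pos: [0.6199, -0.1359, 0.2447]
tcp_rot: [0.481, 0.514, 0.52, -0.483]
force: [-0.8, -0.7, 0.2]
finger_gap: 0.0878
grip_force: 0.0
time_s: 15.93
tool_pos: [0.6203, -0.1365, 0.2443]
tcp_rot: [0.48, 0.513, 0.523, -0.483]
force: [0.4, 0.9, -0.2]
finger_gap: 0.0878
grip_force: 0.0
[ 0.62030641 -0.13652651  0.24430202] [-0.451669    0.79945775  0.10731261  1.78787733  1.17687797  1.63856607
 -1.01402994] [[-0.01307362  0.99989351  0.00648512]
 [ 0.07373461  0.00743205 -0.99725021]
 [-0.9971922  -0.0125595  -0.07382392]]
N 1 v [-0.0056, -0.0004, -0.0019] w [0.0065, -0.004, 0.0131]
```

```bash
python3 -c "
from h import *
plan([.6245,-.130,.125],horiz(-90,4),step=.02)"
```

```text
N 6 v [0.0199, 0.0008, 0.0004] w [0.0011, -0.0007, 0.0022]
```

```bash
python3 -m crank '[[[0.0199,0.0008,0.0004],[0.0011,-0.0007,0.0022],1],[[0.0199,0.0008,0.0004],[0.0011,-0.0007,0.0022],1],[[0.0199,0.0008,0.0004],[0.0011,-0.0007,0.0022],1],[[0.0199,0.0008,0.0004],[0.0011,-0.0007,0.0022],1],[[0.0199,0.0008,0.0004],[0.0011,-0.0007,0.0022],1],[[0.0199,0.0008,0.0004],[0.0011,-0.0007,0.0022],1],[[0,0,0],[0,0,0],1],[[0,0,0],[0,0,0],1]]'
python3 -c "
from h import *
a=snap('scene')[0];b=snap('side')[0];
cv2.imwrite('pics/t2.png',np.hstack([cv2.resize(a[130:310,140:320],(400,400)),cv2.resize(b[130:310,240:420],(400,400))])[:,:,::-1])
p,r,s=tool(); print(s['joint_pos'],np.round(s['joint_torque'],1))
plan([.6245,-.130,.066],horiz(-90,4),step=.01)"
```

```text
time_s: 16.6
tool_pos: [0.6245, -0.1306, 0.1272]
tcp_rot: [0.482, 0.518, 0.516, -0.482]
force: [0.4, 0.5, 0.6]
finger_gap: 0.0878
grip_force: 0.0
[-0.44397517  1.00070523  0.09063321  1.72833304  1.14922318  1.59744899
 -1.16714128] [ -0.1 -66.    7.2 -10.5   1.5   3.4   0. ]
N 7 v [0.0089, -0.0001, 0.0005] w [-0.0002, -0.0001, -0.0009]
```

View pics/t2.png

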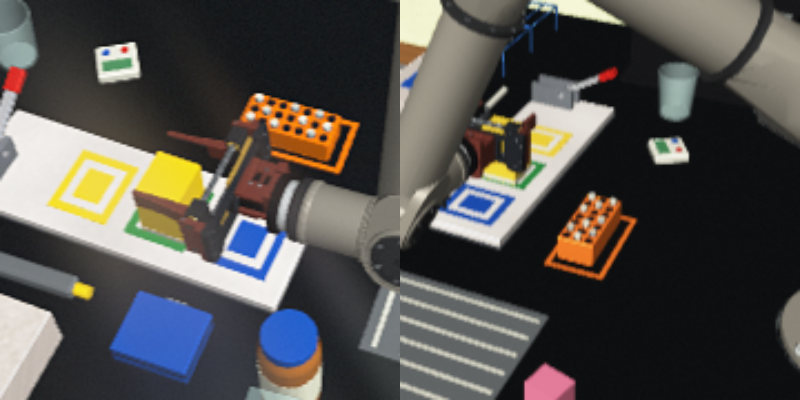

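The fingers straddle the jar with clearance, the wrist hangs beyond the deck end and the rack is clear. I descend in small steps, watching the joint torques.

```bash
T="python3 -c \"
from h import *
s=tool()[2]; print(np.round(s['joint_torque'],1))\""
python3 -m crank '[[[0.009,0,0.0005],[0,0,0],1],[[0.009,0,0.0005],[0,0,0],1],[[0.009,0,0.0005],[0,0,0],1],[[0,0,0],[0,0,0],1]]' | sed -n 2,4p; eval "$T"
python3 -m crank '[[[0.006,0,0.0005],[0,0,0],1],[[0.006,0,0.0005],[0,0,0],1],[[0,0,0],[0,0,0],1]]'| sed -n 2,4p; eval "$T"
python3 -m crank '[[[0.006,0,0.0005],[0,0,0],1],[[0,0,0],[0,0,0],1]]'| sed -n 2,4p; eval "$T"
python3 -m crank '[[[0.006,0,0.0005],[0,0,0],1],[[0,0,0],[0,0,0],1]]'| sed -n 2,4p; eval "$T"
```

```text
tool_pos: [0.6246, -0.1298, 0.098]
tcp_rot: [0.483, 0.518, 0.516, -0.482]
force: [-0.2, 0.8, -0.4]
[  0.4 -69.3   8.  -10.4   1.5   3.5  -0.1]
tool_pos: [0.6249, -0.1301, 0.0867]
tcp_rot: [0.483, 0.519, 0.516, -0.482]
force: [-0.2, 0.2, -0.0]
[  0.2 -69.    7.9  -9.9   1.4   3.6  -0.1]
tool_pos: [0.6251, -0.1301, 0.081]
tcp_rot: [0.483, 0.519, 0.516, -0.481]
force: [-0.8, -0.4, 0.5]
[  0.2 -69.3   7.9  -9.7   1.4   3.6  -0. ]
tool_pos: [0.6251, -0.1302, 0.075]
tcp_rot: [0.483, 0.519, 0.516, -0.481]
force: [-0.2, -0.0, 0.3]
[  0.2 -69.6   8.   -9.6   1.4   3.6  -0. ]
```

```bash
T="python3 -c \"
from h import *
s=tool()[2]; print(np.round(s['joint_torque'],1))\""
python3 -m crank '[[[0.005,0,0.0005],[0,0,0],1],[[0,0,0],[0,0,0],1]]' | sed -n 2,4p; eval "$T"
python3 -m crank '[[[0.004,0,0.0003],[0,0,0],1],[[0,0,0],[0,0,0],1]]' | sed -n 2,4p; eval "$T"
python3 -m crank '[[[0,0,0],[0,0,0],-1],[[0,0,0],[0,0,0],-1],[[0,0,0],[0,0,0],-1],[[0,0,0],[0,0,0],-1],[[0,0,0],[0,0,0],-1],[[0,0,0],[0,0,0],-1]]'; eval "$T"
python3 -m crank '[[[-0.01,0,0],[0,0,0],-1],[[-0.02,0,0],[0,0,0],-1],[[-0.02,0,0],[0,0,0],-1],[[-0.02,0,0],[0,0,0],-1],[[-0.02,0,0],[0,0,0],-1],[[0,0,0],[0,0,0],-1],[[0,0,0],[0,0,0],-1]]'; eval "$T"
```

```text
tool_pos: [0.6252, -0.1303, 0.0702]
tcp_rot: [0.483, 0.519, 0.516, -0.481]
force: [0.2, 0.2, -0.1]
[  0.1 -69.6   7.9  -9.4   1.4   3.6  -0. ]
tool_pos: [0.6252, -0.1304, 0.0663]
tcp_rot: [0.483, 0.519, 0.516, -0.481]
force: [-0.8, 0.9, 0.4]
[  0.1 -69.5   7.9  -9.2   1.4   3.6  -0. ]
time_s: 18.45
tool_pos: [0.6254, -0.1304, 0.067]
tcp_rot: [0.483, 0.519, 0.515, -0.481]
force: [-1.1, 0.3, -0.5]
finger_gap: 0.07
grip_force: 29.9
[ -0.1 -69.1   7.7  -9.1   1.4   3.5  -0. ]
time_s: 19.03
tool_pos: [0.6251, -0.1366, 0.1575]
tcp_rot: [0.483, 0.52, 0.515, -0.48]
force: [0.3, -0.3, -2.2]
finger_gap: 0.0703
grip_force: 30.0
[  0.3 -69.2   8.4 -12.2   2.    4.1   0.1]
```

```bash
python3 -m crank '[[[-0.02,0,0],[0,0,0],-1],[[-0.02,0,0],[0,0,0],-1],[[0,0,0],[0,0,-0.0982],-1],[[0,0,0],[0,0,-0.0982],-1],[[0,0,0],[0,0,-0.0982],-1],[[0,0,0],[0,0,-0.0982],-1],[[0,0,0],[0,0,-0.0982],-1],[[0,0,0],[0,0,-0.0982],-1],[[0,0,0],[0,0,-0.0982],-1],[[0,0,0],[0,0,-0.0982],-1],[[0,0,0],[0,0,-0.0982],-1],[[0,0,0],[0,0,-0.0982],-1],[[0,0,0],[0,0,-0.0982],-1],[[0,0,0],[0,0,-0.0982],-1],[[0,0,0],[0,0,-0.0982],-1],[[0,0,0],[0,0,-0.0982],-1],[[0,0,0],[0,0,-0.0982],-1],[[0,0,0],[0,0,-0.0982],-1],[[0,0,0],[0,0,0],-1]]'
python3 -m crank '[[[0,0,0],[0,0,-0.0982],-1],[[0,0,0],[0,0,-0.0982],-1],[[0,0,0],[0,0,-0.0982],-1],[[0,0,0],[0,0,-0.0982],-1],[[0,0,0],[0,0,-0.0982],-1],[[0,0,0],[0,0,-0.0982],-1],[[0,0,0],[0,0,-0.0982],-1],[[0,0,0],[0,0,-0.0982],-1],[[0,0,0],[0,0,-0.0982],-1],[[0,0,0],[0,0,-0.0982],-1],[[0,0,0],[0,0,-0.0982],-1],[[0,0,0],[0,0,-0.0982],-1],[[0,0,0],[0,0,-0.0982],-1],[[0,0,0],[0,0,-0.0982],-1],[[0,0,0],[0,0,-0.0982],-1],[[0,0,0],[0,0,-0.0982],-1],[[0,0,0],[0,0,0],-1],[[0,0,0],[0,0,0],-1]]'
python3 -c "
from h import *
p,r,s=tool(); print(s['joint_pos'],r)
Rf=horiz(-90,4)@np.diag([-1,-1,1.])
plan([.6235,-.135,.10],Rf,step=.02)
im=snap('wrist')[0]; a=snap('scene')[0]
cv2.imwrite('pics/s4.png',np.hstack([cv2.resize(im[:,:,::-1],(400,300)),cv2.resize(a[120:270,150:350,::-1],(400,300))]))"
```

```text
time_s: 20.62
tool_pos: [0.6243, -0.1394, 0.195]
tcp_rot: [-0.001, 0.0, 0.732, -0.682]
force: [-0.3, -0.1, -1.2]
finger_gap: 0.07
grip_force: 30.0
time_s: 22.12
tool_pos: [0.6244, -0.1394, 0.1957]
tcp_rot: [-0.481, -0.515, 0.52, -0.484]
force: [-0.4, 0.4, -2.1]
finger_gap: 0.0697
grip_force: 30.0
[-0.28026939  0.88310072 -0.11989484  1.75175635  1.26375599  1.7571091
  2.01436962] [[-0.00848196 -0.99996288 -0.0015164 ]
 [-0.07005419  0.00210695 -0.99754096]
 [ 0.99750713 -0.00835487 -0.07006946]]
N 5 v [-0.0191, 0.0003, 0.0005] w [0.0003, 0.0001, -0.0017]
```

View pics/s4.png

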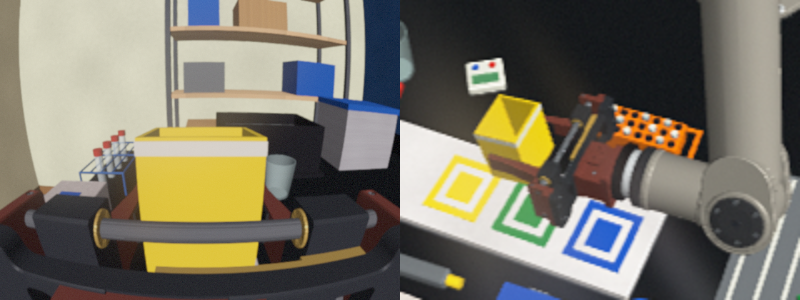

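The jar is mouth up (white band on top in the wrist view). I lower it onto the green pad, release, and then regrip from above.

```bash
python3 -m crank '[[[-0.021,0,0.0007],[0,0,0],-1],[[-0.021,0,0.0007],[0,0,0],-1],[[-0.021,0,0.0007],[0,0,0],-1],[[-0.021,0,0.0007],[0,0,0],-1],[[-0.021,0,0.0007],[0,0,0],-1],[[-0.016,0,0.0007],[0,0,0],-1],[[0,0,0],[0,0,0],-1],[[0,0,0],[0,0,0],-1]]'
python3 -m crank '[[[-0.004,0,0],[0,0,0],-1],[[-0.003,0,0],[0,0,0],-1],[[0,0,0],[0,0,0],-1]]'
python3 -m crank '[[[-0.003,0,0],[0,0,0],-1],[[0,0,0],[0,0,0],-1]]'
```

```text
time_s: 22.88
tool_pos: [0.625, -0.1351, 0.0751]
tcp_rot: [-0.482, -0.515, 0.519, -0.483]
force: [-0.6, 0.1, -1.5]
finger_gap: 0.0699
grip_force: 30.0
time_s: 23.13
tool_pos: [0.6255, -0.1346, 0.069]
tcp_rot: [-0.481, -0.515, 0.519, -0.483]
force: [-0.5, 0.5, -2.2]
finger_gap: 0.0706
grip_force: 30.0
time_s: 23.3
tool_pos: [0.6253, -0.1344, 0.0657]
tcp_rot: [-0.481, -0.515, 0.519, -0.483]
force: [-0.4, 0.6, -2.2]
finger_gap: 0.0699
grip_force: 30.0
```

```bash
python3 -m crank '[[[-0.003,0,0],[0,0,0],-1],[[0,0,0],[0,0,0],-1]]' | grep -E 'pos|force'
python3 -m crank '[[[-0.002,0,0],[0,0,0],-1],[[0,0,0],[0,0,0],-1]]'| grep -E 'pos|force'
python3 -c "
from h import *
im=snap('wrist')[0]; a=snap('scene')[0]
cv2.imwrite('pics/s5.png',np.hstack([cv2.resize(im[:,:,::-1],(400,300)),cv2.resize(a[150:270,170:330,::-1],(400,300))]))"
```

```text
tool_pos: [0.6255, -0.1342, 0.0649]
force: [-1.2, 3.1, 6.2]
grip_force: 30.0
tool_pos: [0.6255, -0.134, 0.0647]
force: [-2.9, 5.4, 14.4]
grip_force: 30.0
```

View pics/s5.png

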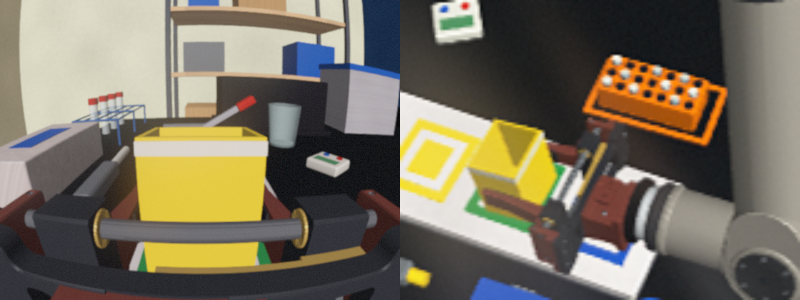

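```bash
python3 -m crank '[[[0.004,0,0],[0,0,0],-1],[[0,0,0],[0,0,0],-1],[[0,0,0],[0,0,0],0.9],[[0,0,0],[0,0,0],0.9],[[0,0,0],[0,0,0],1],[[0,0,0],[0,0,0],1],[[0,0,0],[0,0,0],1]]'
python3 -m crank '[[[0.006,0,-0.012],[0,0,0],1],[[0.005,0,-0.02],[0,0,0],1],[[0,0,-0.025],[0,0,0],1],[[0,0,-0.025],[0,0,0],1],[[0.02,0,-0.01],[0,0,0],1],[[0.03,0,0],[0,0,0],1],[[0.03,0,0],[0,0,0],1],[[0.03,0,0],[0,0,0],1],[[0.03,0,0],[0,0,0],1],[[0.03,0,0],[0,0,0],1],[[0,0,0],[0,0,0],1],[[0,0,0],[0,0,0],1]]'
python3 -c "
from h import *
a,cm=snap('scene')
cv2.imwrite('pics/j2.png',cv2.resize(a[180:260,150:250,::-1],None,fx=6,fy=6,interpolation=cv2.INTER_CUBIC))
p,r,s=tool(); print(p,s['joint_pos'])
plan([.6245,-.137,.24],down(180))
plan([.6245,-.137,.24],down(0))"
```

```text
time_s: 24.32
tool_pos: [0.6252, -0.1345, 0.0645]
tcp_rot: [-0.482, -0.516, 0.519, -0.483]
force: [0.0, -0.3, -0.3]
finger_gap: 0.0875
grip_force: 0.0
time_s: 25.32
tool_pos: [0.6249, -0.0531, 0.2538]
tcp_rot: [-0.479, -0.516, 0.52, -0.484]
force: [-0.8, 0.6, -1.0]
finger_gap: 0.0879
grip_force: 0.0
[ 0.62459364 -0.05333341  0.2522392 ] [-0.39615029  0.82176895 -0.12860801  1.68790028  1.17866596  1.85948087
  2.10213937]
N 15 v [0.0036, -0.0, 0.005] w [-0.0003, -0.0999, -0.0003]
N 32 v [-0.0013, -0.0026, 0.0016] w [-0.0668, 0.0002, 0.0718]
```

View pics/j2.png

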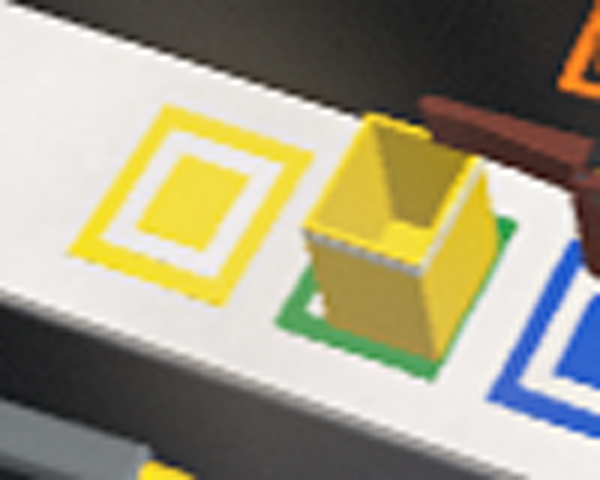

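The jar stands mouth up on the green pad: top front corners (303,230) and (420,272), bottom front corners (328,325) and (437,362) in the crop. I compute its centre and prepare the top-down regrip.

```bash
python3 - <<'E'
from h import *
cm={k:np.array(v) for k,v in viewer.camera_model('scene').items() if k in 'KRt'}
g=lambda P,z:np.array([onz(cm,(np.array(p)+.5)/6-.5+np.array((150,180)),z)[:2] for p in P]).round(4).tolist()
print(g([(303,230),(420,272),(370,113)],.108),g([(328,325),(437,362)],.02))
E
python3 -m crank '[[[0.0036,0,0.005],[0,-0.0999,0],1],[[0.0036,0,0.005],[0,-0.0999,0],1],[[0.0036,0,0.005],[0,-0.0999,0],1],[[0.0036,0,0.005],[0,-0.0999,0],1],[[0.0036,0,0.005],[0,-0.0999,0],1],[[0.0036,0,0.005],[0,-0.0999,0],1],[[0.0036,0,0.005],[0,-0.0999,0],1],[[0.0036,0,0.005],[0,-0.0999,0],1],[[0.0036,0,0.005],[0,-0.0999,0],1],[[0.0036,0,0.005],[0,-0.0999,0],1],[[0.0036,0,0.005],[0,-0.0999,0],1],[[0.0036,0,0.005],[0,-0.0999,0],1],[[0.0036,0,0.005],[0,-0.0999,0],1],[[0.0036,0,0.005],[0,-0.0999,0],1],[[0.0036,0,0.005],[0,-0.0999,0],1],[[0,0,0],[0,0,0],1],[[0,0,0],[0,0,0],1]]'
python3 -c "
from h import *
p,r,s=tool(); print(p,s['joint_pos'])
plan([.6245,-.136,.095],down(180))"
```

```text
[[0.6642, -0.1587], [0.6657, -0.0986], [0.5931, -0.1594]] [[0.662, -0.1608], [0.6619, -0.1021]]
time_s: 26.78
tool_pos: [0.6233, -0.1383, 0.2369]
tcp_rot: [-0.015, -0.706, 0.708, -0.013]
force: [0.7, -0.3, 0.7]
finger_gap: 0.0877
grip_force: 0.0
[ 0.62333871 -0.13833108  0.23690466] [ 0.57120509  0.50146971 -0.65407965  1.62555687  0.37152344  1.13714315
  2.95362141]
N 5 v [-0.0011, -0.0003, 0.0284] w [0.0006, -0.0078, -0.0008]
```

```bash
python3 -c "
from h import *
plan([.6252,-.136,.20],down(90))"
```

```text
N 16 v [-0.0003, 0.0, 0.0023] w [-0.0018, -0.002, 0.0979]
```

```bash
python3 -m crank '[[[-0.0003,0,0.0023],[-0.0018,-0.002,0.0979],1],[[-0.0003,0,0.0023],[-0.0018,-0.002,0.0979],1],[[-0.0003,0,0.0023],[-0.0018,-0.002,0.0979],1],[[-0.0003,0,0.0023],[-0.0018,-0.002,0.0979],1],[[-0.0003,0,0.0023],[-0.0018,-0.002,0.0979],1],[[-0.0003,0,0.0023],[-0.0018,-0.002,0.0979],1],[[-0.0003,0,0.0023],[-0.0018,-0.002,0.0979],1],[[-0.0003,0,0.0023],[-0.0018,-0.002,0.0979],1],[[-0.0003,0,0.0023],[-0.0018,-0.002,0.0979],1],[[-0.0003,0,0.0023],[-0.0018,-0.002,0.0979],1],[[-0.0003,0,0.0023],[-0.0018,-0.002,0.0979],1],[[-0.0003,0,0.0023],[-0.0018,-0.002,0.0979],1],[[-0.0003,0,0.0023],[-0.0018,-0.002,0.0979],1],[[-0.0003,0,0.0023],[-0.0018,-0.002,0.0979],1],[[-0.0003,0,0.0023],[-0.0018,-0.002,0.0979],1],[[-0.0003,0,0.0023],[-0.0018,-0.002,0.0979],1],[[0,0,0],[0,0,0],1],[[0,0,0],[0,0,0],1]]'
python3 -c "
from h import *
p,r,s=tool(); print(p,s['joint_pos'])
plan([.6252,-.136,.090],down(90))"
```

```text
time_s: 28.28
tool_pos: [0.6274, -0.1304, 0.2018]
tcp_rot: [0.001, -0.006, 1.0, -0.002]
force: [0.7, 0.9, -1.0]
finger_gap: 0.088
grip_force: 0.0
[ 0.6273883  -0.13040314  0.20182996] [ 0.34219803  0.48149311 -0.32241411  1.66791572  0.17667819  1.01881138
  1.54419544]
N 4 v [0.0006, -0.0013, 0.028] w [-0.0008, 0.0004, 0.003]
```

```bash
python3 -m crank '[[[0.0006,-0.0013,0.028],[-0.0008,0.0004,0.003],1],[[0.0006,-0.0013,0.028],[-0.0008,0.0004,0.003],1],[[0.0006,-0.0013,0.028],[-0.0008,0.0004,0.003],1],[[0.0006,-0.0013,0.028],[-0.0008,0.0004,0.003],1],[[0,0,0],[0,0,0],1],[[0,0,0],[0,0,0],1]]'
python3 -m crank '[[[0,0,0],[0,0,0],-1],[[0,0,0],[0,0,0],-1],[[0,0,0],[0,0,0],-1],[[0,0,0],[0,0,0],-1],[[0,0,0],[0,0,0],-1],[[0,0,0],[0,0,0],-1]]'
python3 -m crank '[[[0,0,-0.015],[0,0,0],-1],[[0,0,-0.02],[0,0,0],-1],[[0,0,0],[0,0,0],-1],[[0,0,0],[0,0,0],-1]]'
python3 -c "
from h import *
p,r,s=tool(); print(p,r)
plan([p[0]-.0037,-.262,p[2]],down(90),step=.02)"
```

```text
time_s: 28.78
tool_pos: [0.6241, -0.1379, 0.089]
tcp_rot: [-0.001, 0.002, 1.0, 0.001]
force: [0.2, -0.0, -0.2]
finger_gap: 0.0876
grip_force: 0.0
time_s: 29.28
tool_pos: [0.6257, -0.1388, 0.0912]
tcp_rot: [0.001, 0.004, 1.0, 0.001]
force: [-0.2, 2.3, 6.5]
finger_gap: 0.0596
grip_force: 30.0
time_s: 29.62
tool_pos: [0.6252, -0.1398, 0.1254]
tcp_rot: [0.001, 0.004, 1.0, 0.0]
force: [0.2, -0.2, -2.4]
finger_gap: 0.0597
grip_force: 30.0
[ 0.62522478 -0.13975561  0.12536973] [[-9.99958966e-01  8.75125700e-03  2.34121352e-03]
 [ 8.75292453e-03  9.99961445e-01  7.02955272e-04]
 [-2.33497151e-03  7.23418892e-04 -9.99997012e-01]]
N 7 v [0.0004, -0.0175, -0.0] w [0.0001, 0.0003, -0.0013]
```

```bash
python3 -m crank '[[[0.0004,-0.0175,0],[0,0,-0.0013],-1],[[0.0004,-0.0175,0],[0,0,-0.0013],-1],[[0.0004,-0.0175,0],[0,0,-0.0013],-1],[[0.0004,-0.0175,0],[0,0,-0.0013],-1],[[0.0004,-0.0175,0],[0,0,-0.0013],-1],[[0.0004,-0.0175,0],[0,0,-0.0013],-1],[[0.0004,-0.0175,0],[0,0,-0.0013],-1],[[0,0,0],[0,0,0],-1],[[0,0,0],[0,0,0],-1],[[0,0,0],[0,0,0],-1]]'
python3 -c "
from h import *
p,r,s=tool(); print(p)
plan([.6215,-.262,.0915],down(90),step=.01)"
```

```text
time_s: 30.45
tool_pos: [0.621, -0.2604, 0.1235]
tcp_rot: [-0.0, -0.001, 1.0, 0.001]
force: [-0.1, 1.1, -2.0]
finger_gap: 0.0597
grip_force: 30.0
[ 0.62102816 -0.26037626  0.12354292]
N 4 v [-0.0001, -0.0004, 0.008] w [0.0007, -0.0002, 0.0004]
```

Lower, release, rise, then check the yellow jar against its pad numerically.

```bash
python3 -m crank '[[[0,-0.0004,0.008],[0,0,0],-1],[[0,-0.0004,0.008],[0,0,0],-1],[[0,-0.0004,0.008],[0,0,0],-1],[[0,-0.0004,0.008],[0,0,0],-1],[[0,0,0],[0,0,0],-1],[[0,0,0],[0,0,0],-1]]'
python3 -m crank '[[[0,0,0],[0,0,0],0.6],[[0,0,0],[0,0,0],0.6],[[0,0,0],[0,0,0],0.8],[[0,0,0],[0,0,0],0.8],[[0,0,0],[0,0,0],0.9],[[0,0,-0.03],[0,0,0],0.9],[[0,0,-0.03],[0,0,0],1],[[0,0,-0.03],[0,0,0],1],[[0,0,-0.03],[0,0,0],1],[[0,0,0],[0,0,0],1],[[0,0,0],[0,0,0],1]]'
python3 - <<'E'
from h import *
a,cm=snap('scene'); hsv=cv2.cvtColor(a,cv2.COLOR_RGB2HSV)
m=cv2.inRange(hsv,*RNG['y'])
k,lab,st,ce=cv2.connectedComponentsWithStats(m)
print(st[(st[:,4]>20)].tolist())
m2=cv2.inRange(hsv,*RNG['g']); print('green',[s.tolist() for s in cv2.connectedComponentsWithStats(m2)[2] if s[4]>60])
p,r,s=tool(); print(p,s['joint_pos'])
topface(a,cm,'g',(330,240,65,62),.091)
plan([.650,.306,.20],down(48.5))
E
```

```text
time_s: 30.95
tool_pos: [0.6211, -0.263, 0.0917]
tcp_rot: [-0.0, -0.001, 1.0, 0.001]
force: [-0.3, -0.6, -1.8]
finger_gap: 0.0599
grip_force: 30.0
time_s: 31.87
tool_pos: [0.6225, -0.2639, 0.2151]
tcp_rot: [0.002, -0.0, 1.0, -0.0]
force: [0.2, 0.4, -1.0]
finger_gap: 0.0882
grip_force: 0.0
[[0, 0, 560, 420, 233664], [161, 184, 30, 25, 424], [162, 193, 40, 38, 660], [422, 194, 24, 27, 392], [173, 257, 9, 8, 59]]
green [[0, 0, 560, 420, 232635], [196, 209, 40, 34, 298], [207, 217, 18, 17, 166], [361, 262, 39, 42, 1002], [548, 288, 12, 58, 559], [323, 301, 48, 50, 448], [313, 313, 11, 21, 66]]
[ 0.6213991  -0.26361385  0.21307434] [ 0.52312309  0.52371084 -0.30611986  1.56951026  0.17099074  1.07370658
  1.74542006]
g 116.0 [[385, 262], [394, 290], [376, 301], [365, 273]] [0.6638 0.3501] [0.08  0.057 0.079 0.065] [  29.3  -38.1 -145.4  140.6]
N 20 v [0.0084, 0.0279, 0.0007] w [0.0001, 0.0001, 0.0362]
```

The green jar has been knocked aside (mask moved from x = 345 to 361). I remeasure it, and check the yellow jar on its pad.

```bash
cat >> h.py <<'E'
def face3(a,cm,col,box,z,fish=False,k=3):
    x,y,w,h=box; hsv=cv2.cvtColor(a,cv2.COLOR_RGB2HSV); m=np.zeros(a.shape[:2],np.uint8)
    m[y:y+h,x:x+w]=cv2.inRange(hsv,*RNG[col])[y:y+h,x:x+w]
    V=hsv[:,:,2].astype(np.float32); _,lb,c=cv2.kmeans(V[m>0].reshape(-1,1),k,None,(3,50,.1),5,cv2.KMEANS_PP_CENTERS)
    m2=np.zeros_like(m); m2[m>0]=(lb[:,0]==c[:,0].argmax())*255; m2=cv2.morphologyEx(m2,cv2.MORPH_OPEN,np.ones((3,3),np.uint8))
    ct=max(cv2.findContours(m2,cv2.RETR_EXTERNAL,cv2.CHAIN_APPROX_NONE)[0],key=cv2.contourArea)[:,0]
    X=np.array([onz(cm,p,z,fish)[:2] for p in ct],np.float32); (cx,cy),s,ang=cv2.minAreaRect(X*1000)
    print(col,c.ravel().round(),cv2.boundingRect(ct),'centre',round(cx/1000,4),round(cy/1000,4),'size',np.round(s,1),'ang',round(ang,1))
E
python3 - <<'E'
from h import *
a,cm=snap('scene')
face3(a,cm,'g',(355,255,50,52),.091)
old=cv2.imread('pics/a.png')[:,:,::-1]; face3(old,cm,'g',(340,250,50,52),.091)
# jar footprint vs pad
m=cv2.inRange(cv2.cvtColor(a,cv2.COLOR_RGB2HSV),*RNG['y'])
pad=np.vstack([c for c in cv2.findContours(m[192:232,160:204],cv2.RETR_EXTERNAL,cv2.CHAIN_APPROX_NONE)[0] if len(c)>10])[:,0]+[160,192]
hu=cv2.convexHull(pad)[:,0]; print([(p.tolist(),onz(cm,p,.02)[:2].round(3).tolist()) for p in cv2.approxPolyDP(hu,2,True)[:,0]])
E
```

```text
g [ 78. 161. 138.] (366, 263, 33, 28) centre 0.6473 0.3521 size [59.6 67.4] ang 53.1
g [161.  77. 137.] (350, 258, 32, 28) centre 0.649 0.3093 size [58.8 68.3] ang 48.1
[([201, 205], [0.573, -0.217]), ([186, 230], [0.67, -0.217]), ([162, 222], [0.67, -0.297]), ([161, 201], [0.604, -0.339]), ([167, 192], [0.566, -0.339]), ([191, 193], [0.543, -0.267])]
```

```bash
python3 -c "
from h import *
plan([.6465,.349,.20],down(53),step=.0315)"
```

```text
N 20 v [0.0082, 0.0301, 0.0006] w [0.0001, -0.0001, 0.0323]
```

```bash
python3 -m crank '[[[0.0082,0.0301,0.0006],[0,0,0.0323],1],[[0.0082,0.0301,0.0006],[0,0,0.0323],1],[[0.0082,0.0301,0.0006],[0,0,0.0323],1],[[0.0082,0.0301,0.0006],[0,0,0.0323],1],[[0.0082,0.0301,0.0006],[0,0,0.0323],1],[[0.0082,0.0301,0.0006],[0,0,0.0323],1],[[0.0082,0.0301,0.0006],[0,0,0.0323],1],[[0.0082,0.0301,0.0006],[0,0,0.0323],1],[[0.0082,0.0301,0.0006],[0,0,0.0323],1],[[0.0082,0.0301,0.0006],[0,0,0.0323],1],[[0.0082,0.0301,0.0006],[0,0,0.0323],1],[[0.0082,0.0301,0.0006],[0,0,0.0323],1],[[0.0082,0.0301,0.0006],[0,0,0.0323],1],[[0.0082,0.0301,0.0006],[0,0,0.0323],1],[[0.0082,0.0301,0.0006],[0,0,0.0323],1],[[0.0082,0.0301,0.0006],[0,0,0.0323],1],[[0.0082,0.0301,0.0006],[0,0,0.0323],1],[[0.0082,0.0301,0.0006],[0,0,0.0323],1],[[0.0082,0.0301,0.0006],[0,0,0.0323],1],[[0.0082,0.0301,0.0006],[0,0,0.0323],1]]'
python3 -m crank '[[[0,0,0],[0,0,0],1],[[0,0,0],[0,0,0],1],[[0,0,0],[0,0,0],1]]' >/dev/null
python3 - <<'E'
from h import *
a,cm=snap('wrist'); face3(a,cm,'g',(210,130,140,150),.091,True)
p,r,s=tool(); print(p,s['joint_pos'])
plan([.6465,.349,.077],down(53))
E
```

```text
time_s: 33.63
tool_pos: [0.6452, 0.3502, 0.1991]
tcp_rot: [-0.001, 0.318, 0.948, -0.001]
force: [0.8, -0.4, 0.4]
finger_gap: 0.0877
grip_force: 0.0
g [175. 133.  85.] (247, 175, 76, 84) centre 0.6452 0.351 size [58.8 68.7] ang 53.0
[0.64583222 0.34726726 0.20015993] [-0.39357107  0.62957361 -0.29115063  1.4194464   0.18892237  1.12127819
  0.21017295]
N 5 v [0.0001, 0.0004, 0.0246] w [-0.0003, -0.0001, -0.0001]
```

```bash
python3 -m crank '[[[0.0003,0.0006,0.0246],[0,0,0],1],[[0.0003,0.0006,0.0246],[0,0,0],1],[[0.0003,0.0006,0.0246],[0,0,0],1],[[0.0003,0.0006,0.0246],[0,0,0],1],[[0.0003,0.0006,0.0246],[0,0,0],1],[[0,0,0],[0,0,0],1],[[0,0,0],[0,0,0],-1],[[0,0,0],[0,0,0],-1],[[0,0,0],[0,0,0],-1],[[0,0,0],[0,0,0],-1],[[0,0,0],[0,0,0],-1],[[0,0,0],[0,0,0],-1]]'
python3 -m crank '[[[0,0,-0.02],[0,0,0],-1],[[0,0,-0.03],[0,0,0],-1],[[0,0,-0.03],[0,0,0],-1],[[0,0,-0.03],[0,0,0],-1],[[0,0,-0.02],[0,0,0],-1],[[0,0,0],[0,0,0],-1],[[0,0,0],[0,0,0],-1]]'
python3 -c "
from h import *
plan([.6215,-.145,.21],down(90))"
```

```text
time_s: 34.93
tool_pos: [0.6475, 0.3528, 0.0803]
tcp_rot: [0.001, 0.317, 0.948, 0.001]
force: [-0.6, -0.9, 6.7]
finger_gap: 0.0598
grip_force: 30.0
time_s: 35.52
tool_pos: [0.647, 0.3528, 0.2097]
tcp_rot: [0.001, 0.317, 0.948, 0.002]
force: [-0.7, -0.3, -1.5]
finger_gap: 0.06
grip_force: 30.0
N 17 v [-0.0085, -0.0286, -0.0001] w [0.0002, 0.0001, -0.038]
```

```bash
python3 -m crank '[[[-0.0085,-0.0286,0],[0,0,-0.038],-1],[[-0.0085,-0.0286,0],[0,0,-0.038],-1],[[-0.0085,-0.0286,0],[0,0,-0.038],-1],[[-0.0085,-0.0286,0],[0,0,-0.038],-1],[[-0.0085,-0.0286,0],[0,0,-0.038],-1],[[-0.0085,-0.0286,0],[0,0,-0.038],-1],[[-0.0085,-0.0286,0],[0,0,-0.038],-1],[[-0.0085,-0.0286,0],[0,0,-0.038],-1],[[-0.0085,-0.0286,0],[0,0,-0.038],-1],[[-0.0085,-0.0286,0],[0,0,-0.038],-1],[[-0.0085,-0.0286,0],[0,0,-0.038],-1],[[-0.0085,-0.0286,0],[0,0,-0.038],-1],[[-0.0085,-0.0286,0],[0,0,-0.038],-1],[[-0.0085,-0.0286,0],[0,0,-0.038],-1],[[-0.0085,-0.0286,0],[0,0,-0.038],-1],[[-0.0085,-0.0286,0],[0,0,-0.038],-1],[[-0.0085,-0.0286,0],[0,0,-0.038],-1],[[0,0,0],[0,0,0],-1],[[0,0,0],[0,0,0],-1],[[0,0,0],[0,0,0],-1]]'
python3 -c "
from h import *
p,r,s=tool(); print(p)
plan([.6215,-.142,.099],down(90),step=.022)"
```

```text
time_s: 37.18
tool_pos: [0.6195, -0.1444, 0.206]
tcp_rot: [-0.001, -0.0, 1.0, 0.001]
force: [-0.0, -0.5, -1.0]
finger_gap: 0.0602
grip_force: 30.0
[ 0.61948036 -0.14443806  0.20601469]
N 5 v [-0.0004, 0.0005, 0.0214] w [0.0006, -0.0005, 0.0001]
```

```bash
python3 -m crank '[[[-0.0004,0.0005,0.0214],[0,0,0],-1],[[-0.0004,0.0005,0.0214],[0,0,0],-1],[[-0.0004,0.0005,0.0214],[0,0,0],-1],[[-0.0004,0.0005,0.0214],[0,0,0],-1],[[-0.0004,0.0005,0.0214],[0,0,0],-1],[[0,0,0],[0,0,0],-1],[[0,0,0],[0,0,0],-1]]'
python3 -m crank '[[[0,0,0],[0,0,0],0.6],[[0,0,0],[0,0,0],0.6],[[0,0,0],[0,0,0],0.7],[[0,0,0],[0,0,0],0.7],[[0,0,-0.03],[0,0,0],0.8],[[0,0,-0.03],[0,0,0],1],[[0,0,-0.03],[0,0,0],1],[[0,0,-0.03],[0,0,0],1],[[0,0,-0.03],[0,0,0],1],[[0,0,0],[0,0,0],1],[[0,0,0],[0,0,0],1]]'
python3 -c "
from h import *
a,cm=snap('scene'); face3(a,cm,'g',(190,180,55,60),.108); face3(a,cm,'g',(190,180,55,45),.108,k=4)
p,r,s=tool(); print(p,s['joint_pos'])
plan([.6215,-.138,.25],horiz(-90,4),ang=.12)"
```

```text
time_s: 37.77
tool_pos: [0.6217, -0.1407, 0.0999]
tcp_rot: [-0.001, -0.001, 1.0, 0.001]
force: [-0.9, 0.1, 0.1]
finger_gap: 0.0598
grip_force: 30.0
time_s: 38.68
tool_pos: [0.6236, -0.143, 0.2534]
tcp_rot: [0.003, -0.0, 1.0, 0.0]
force: [-0.2, 0.2, -1.6]
finger_gap: 0.0882
grip_force: 0.0
g [161. 138. 109.] (200, 198, 27, 24) centre 0.625 -0.1382 size [57.9 67.3] ang 90.0
g [161. 136. 105. 148.] (200, 198, 27, 23) centre 0.6249 -0.1385 size [66.8 57.2] ang 0.8
[ 0.62254499 -0.14297461  0.25146012] [ 0.39137159  0.43605978 -0.35730237  1.62144557  0.16436345  1.11206074
  1.56336535]
N 18 v [0.0002, 0.0002, -0.0001] w [0.0644, -0.0643, 0.0689]
```

```bash
python3 -m crank '[[[0,0,0],[0.0579,-0.0579,0.062],1],[[0,0,0],[0.0579,-0.0579,0.062],1],[[0,0,0],[0.0579,-0.0579,0.062],1],[[0,0,0],[0.0579,-0.0579,0.062],1],[[0,0,0],[0.0579,-0.0579,0.062],1],[[0,0,0],[0.0579,-0.0579,0.062],1],[[0,0,0],[0.0579,-0.0579,0.062],1],[[0,0,0],[0.0579,-0.0579,0.062],1],[[0,0,0],[0.0579,-0.0579,0.062],1],[[0,0,0],[0.0579,-0.0579,0.062],1],[[0,0,0],[0.0579,-0.0579,0.062],1],[[0,0,0],[0.0579,-0.0579,0.062],1],[[0,0,0],[0.0579,-0.0579,0.062],1],[[0,0,0],[0.0579,-0.0579,0.062],1],[[0,0,0],[0.0579,-0.0579,0.062],1],[[0,0,0],[0.0579,-0.0579,0.062],1],[[0,0,0],[0.0579,-0.0579,0.062],1],[[0,0,0],[0.0579,-0.0579,0.062],1],[[0,0,0],[0.0579,-0.0579,0.062],1],[[0,0,0],[0.0579,-0.0579,0.062],1]]' >/dev/null
python3 -m crank '[[[0,0,0],[0,0,0],1],[[0,0,0],[0,0,0],1],[[0,0,0],[0,0,0],1]]'
python3 -c "
from h import *
p,r,s=tool(); print(s['joint_pos'],r)
plan([.6225,-.138,.12],horiz(-90,4),step=.02)"
```

```text
time_s: 40.65
tool_pos: [0.6219, -0.1434, 0.2503]
tcp_rot: [0.48, 0.514, 0.524, -0.481]
force: [-0.1, 0.3, -0.7]
finger_gap: 0.0877
grip_force: 0.0
[-0.4709319   0.79058854  0.14908551  1.79265536  1.17122728  1.60907934
 -0.9992712 ] [[-0.01081398  0.99990937  0.00801931]
 [ 0.07718081  0.00883051 -0.99697801]
 [-0.99695847 -0.01016236 -0.0772693 ]]
N 7 v [0.0186, 0.0002, 0.0006] w [0.0012, -0.0011, 0.0015]
```

```bash
python3 -m crank '[[[0.0186,0.0002,0.0006],[0.0012,-0.0011,0.0015],1],[[0.0186,0.0002,0.0006],[0.0012,-0.0011,0.0015],1],[[0.0186,0.0002,0.0006],[0.0012,-0.0011,0.0015],1],[[0.0186,0.0002,0.0006],[0.0012,-0.0011,0.0015],1],[[0.0186,0.0002,0.0006],[0.0012,-0.0011,0.0015],1],[[0.0186,0.0002,0.0006],[0.0012,-0.0011,0.0015],1],[[0.0186,0.0002,0.0006],[0.0012,-0.0011,0.0015],1],[[0,0,0],[0,0,0],1],[[0,0,0],[0,0,0],1],[[0,0,0],[0,0,0],1]]'
python3 -c "
from h import *
p,r,s=tool(); print(s['joint_torque'])
plan([.6225,-.138,.067],horiz(-90,4),step=.009)"
```

```text
time_s: 41.48
tool_pos: [0.6235, -0.138, 0.1221]
tcp_rot: [0.483, 0.518, 0.516, -0.482]
force: [0.3, 0.4, 0.9]
finger_gap: 0.0877
grip_force: 0.0
[-1.28591289e-01 -6.56670570e+01  8.12850684e+00 -9.92291629e+00
  1.45157397e+00  3.44168656e+00  2.10353377e-02]
N 7 v [0.0079, -0.0002, 0.0005] w [-0.0002, 0.0001, -0.0005]
```

```bash
python3 -m crank '[[[0.0079,0,0.0005],[0,0,0],1],[[0.0079,0,0.0005],[0,0,0],1],[[0.0079,0,0.0005],[0,0,0],1],[[0.0079,0,0.0005],[0,0,0],1],[[0,0,0],[0,0,0],1]]'|grep -E 'pos|force'
python3 -m crank '[[[0.006,0,0.0005],[0,0,0],1],[[0.005,0,0.0005],[0,0,0],1],[[0,0,0],[0,0,0],1]]'|grep -E 'pos|force'
python3 -m crank '[[[0.006,0,0.0005],[0,0,0],1],[[0.005,0,0.0005],[0,0,0],1],[[0,0,0],[0,0,0],1],[[0,0,0],[0,0,0],1]]'|grep -E 'pos|force'
python3 -m crank '[[[0,0,0],[0,0,0],-1],[[0,0,0],[0,0,0],-1],[[0,0,0],[0,0,0],-1],[[0,0,0],[0,0,0],-1],[[0,0,0],[0,0,0],-1],[[0,0,0],[0,0,0],-1]]'
python3 -m crank '[[[-0.01,0,0],[0,0,0],-1],[[-0.02,0,0],[0,0,0],-1],[[-0.02,0,0],[0,0,0],-1],[[-0.02,0,0],[0,0,0],-1],[[-0.02,0,0],[0,0,0],-1],[[-0.02,0,0],[0,0,0],-1],[[-0.02,0,0],[0,0,0],-1],[[0,0,0],[0,0,0],-1],[[0,0,0],[0,0,0],-1]]'
```

```text
tool_pos: [0.6228, -0.1375, 0.0869]
force: [-0.6, -0.4, -0.7]
grip_force: 0.0
tool_pos: [0.6231, -0.1378, 0.0767]
force: [0.2, -0.1, -0.2]
grip_force: 0.0
tool_pos: [0.6234, -0.138, 0.0665]
force: [0.1, -0.6, 0.1]
grip_force: 0.0
time_s: 42.98
tool_pos: [0.6236, -0.138, 0.067]
tcp_rot: [0.483, 0.518, 0.516, -0.482]
force: [-0.6, -0.4, 1.2]
finger_gap: 0.0701
grip_force: 30.0
time_s: 43.73
tool_pos: [0.6232, -0.147, 0.1974]
tcp_rot: [0.483, 0.519, 0.516, -0.481]
force: [0.4, 0.6, -0.7]
finger_gap: 0.0698
grip_force: 30.0
```

Now the roll.

```bash
python3 -m crank '[[[0,0,0],[0,0,-0.0982],-1],[[0,0,0],[0,0,-0.0982],-1],[[0,0,0],[0,0,-0.0982],-1],[[0,0,0],[0,0,-0.0982],-1],[[0,0,0],[0,0,-0.0982],-1],[[0,0,0],[0,0,-0.0982],-1],[[0,0,0],[0,0,-0.0982],-1],[[0,0,0],[0,0,-0.0982],-1],[[0,0,0],[0,0,-0.0982],-1],[[0,0,0],[0,0,-0.0982],-1],[[0,0,0],[0,0,-0.0982],-1],[[0,0,0],[0,0,-0.0982],-1],[[0,0,0],[0,0,-0.0982],-1],[[0,0,0],[0,0,-0.0982],-1],[[0,0,0],[0,0,-0.0982],-1],[[0,0,0],[0,0,-0.0982],-1],[[0,0,0],[0,0,0],-1]]'
python3 -m crank '[[[0,0,0],[0,0,-0.0982],-1],[[0,0,0],[0,0,-0.0982],-1],[[0,0,0],[0,0,-0.0982],-1],[[0,0,0],[0,0,-0.0982],-1],[[0,0,0],[0,0,-0.0982],-1],[[0,0,0],[0,0,-0.0982],-1],[[0,0,0],[0,0,-0.0982],-1],[[0,0,0],[0,0,-0.0982],-1],[[0,0,0],[0,0,-0.0982],-1],[[0,0,0],[0,0,-0.0982],-1],[[0,0,0],[0,0,-0.0982],-1],[[0,0,0],[0,0,-0.0982],-1],[[0,0,0],[0,0,-0.0982],-1],[[0,0,0],[0,0,-0.0982],-1],[[0,0,0],[0,0,-0.0982],-1],[[0,0,0],[0,0,-0.0982],-1],[[0,0,0],[0,0,0],-1],[[0,0,0],[0,0,0],-1]]'
python3 -c "
from h import *
p,r,s=tool(); print(s['joint_pos'],r)
Rf=horiz(-90,4)@np.diag([-1,-1,1.])
plan([.6215,-.1435,.075],Rf,step=.02)"
```

```text
time_s: 45.15
tool_pos: [0.6227, -0.1469, 0.1949]
tcp_rot: [-0.002, -0.001, 0.731, -0.682]
force: [0.4, -0.2, -1.5]
finger_gap: 0.0701
grip_force: 30.0
time_s: 46.65
tool_pos: [0.6229, -0.1469, 0.1956]
tcp_rot: [-0.481, -0.515, 0.519, -0.483]
force: [-0.5, 0.1, -0.7]
finger_gap: 0.0701
grip_force: 30.0
[-0.29447992  0.87926451 -0.08596723  1.76256998  1.25806204  1.73037147
  2.01773844] [[-0.00560314 -0.99998344 -0.00131125]
 [-0.06882616  0.00169381 -0.99762723]
 [ 0.99761293 -0.0054996  -0.06883451]]
N 7 v [-0.0172, 0.0003, 0.0007] w [0.0002, -0.0001, -0.0008]
```

```bash
python3 -m crank '[[[-0.0172,0.0003,0.0007],[0,0,-0.0008],-1],[[-0.0172,0.0003,0.0007],[0,0,-0.0008],-1],[[-0.0172,0.0003,0.0007],[0,0,-0.0008],-1],[[-0.0172,0.0003,0.0007],[0,0,-0.0008],-1],[[-0.0172,0.0003,0.0007],[0,0,-0.0008],-1],[[-0.0172,0.0003,0.0007],[0,0,-0.0008],-1],[[-0.0172,0.0003,0.0007],[0,0,-0.0008],-1],[[0,0,0],[0,0,0],-1],[[0,0,0],[0,0,0],-1],[[0,0,0],[0,0,0],-1]]'
python3 -m crank '[[[-0.004,0,0],[0,0,0],-1],[[-0.004,0,0],[0,0,0],-1],[[0,0,0],[0,0,0],-1],[[0,0,0],[0,0,0],-1]]'
```

```text
time_s: 47.48
tool_pos: [0.6212, -0.1435, 0.0767]
tcp_rot: [0.483, 0.517, -0.517, 0.482]
force: [0.3, -0.2, -0.8]
finger_gap: 0.0693
grip_force: 30.0
time_s: 47.82
tool_pos: [0.621, -0.1429, 0.0682]
tcp_rot: [0.484, 0.517, -0.516, 0.481]
force: [0.3, 0.1, -2.3]
finger_gap: 0.0699
grip_force: 30.0
```

```bash
python3 -m crank '[[[-0.002,0,0.0008],[0,0,0],-1],[[-0.002,0,0],[0,0,0],-1],[[0,0,0],[0,0,0],-1],[[0,0,0],[0,0,0],-1]]' | grep -E 'pos|force'
python3 -m crank '[[[0,0,0],[0,0,0],0.75],[[0,0,0],[0,0,0],0.75],[[0,0,0],[0,0,0],0.9],[[0,0,0],[0,0,0],0.9],[[0,0,0],[0,0,0],1],[[0,0,0],[0,0,0],1],[[0.006,0,-0.012],[0,0,0],1],[[0.005,0,-0.02],[0,0,0],1],[[0,0,-0.025],[0,0,0],1],[[0,0,-0.025],[0,0,0],1],[[0.02,0,-0.01],[0,0,0],1],[[0.03,0,0],[0,0,0],1],[[0.03,0,0],[0,0,0],1],[[0.03,0,0],[0,0,0],1],[[0.03,0,0],[0,0,0],1],[[0.03,0,0],[0,0,0],1],[[0,0,0],[0,0,0],1],[[0,0,0],[0,0,0],1]]'
python3 - <<'E'
from h import *
a,cm=snap('scene','chk.png'); hsv=cv2.cvtColor(a,cv2.COLOR_RGB2HSV)
for n in'gy':
    m=cv2.inRange(hsv,*RNG[n])
    print(n,[s.tolist() for s in cv2.connectedComponentsWithStats(m)[2] if s[4]>20 and s[0]<300 and s[1]<260])
# white band front edge & predicted jar corners for hypothesis (scene frame)
for name,c in (('g',(.6235,-.1425)),('y',(.6235,-.2585))):
    print(name,[proj(cm,(c[0]+sx*.035,c[1]+sy*.03,z)).round(1).tolist() for sx,sy,z in((1,-1,.02),(1,1,.02),(1,-1,.108),(1,1,.108),(-1,-1,.108),(-1,1,.108))])
E
```

```text
tool_pos: [0.6211, -0.1436, 0.0653]
force: [-0.7, 1.6, 5.3]
grip_force: 30.0
time_s: 49.65
tool_pos: [0.6221, -0.062, 0.253]
tcp_rot: [0.482, 0.518, -0.517, 0.482]
force: [-1.1, 0.5, -1.1]
finger_gap: 0.0879
grip_force: 0.0
g [[0, 0, 560, 420, 233289], [187, 157, 12, 5, 42], [199, 197, 28, 25, 402], [196, 207, 40, 36, 389]]
y [[0, 0, 560, 420, 233660], [161, 184, 30, 25, 426], [162, 193, 40, 38, 659], [173, 257, 9, 8, 59]]
g [[201.2, 231.6], [219.7, 237.9], [196.6, 214.8], [216.1, 221.3], [207.8, 195.9], [226.9, 202.0]]
y [[166.5, 219.7], [184.3, 225.8], [159.9, 202.6], [178.7, 208.9], [172.0, 184.4], [190.4, 190.3]]
```

```bash
cat >> h.py <<'E'
def rim(a,cm,col,box,fish=False,zt=.108):
    x,y,w,h=box; m=cv2.inRange(cv2.cvtColor(a,cv2.COLOR_RGB2HSV),*RNG[col])[y:y+h,x:x+w]
    k,lab,st,ce=cv2.connectedComponentsWithStats(m); i=1+st[1:,4].argmax()
    ct=np.vstack([c[:,0] for c in cv2.findContours((lab==i).astype(np.uint8),cv2.RETR_EXTERNAL,cv2.CHAIN_APPROX_NONE)[0]])+[x,y]
    X=np.array([onz(cm,p,zt,fish)[:2] for p in ct],np.float32); (cx,cy),s,ang=cv2.minAreaRect(X*1000)
    print(col,st[i],'rim centre',round(cx/1000,4),round(cy/1000,4),'size',np.round(s,1),'ang',round(ang,1)); return X
E
python3 - <<'E'
from h import *
a,cm=snap('scene')
rim(a,cm,'g',(195,190,36,32)); rim(a,cm,'y',(155,180,40,29))
plan([.6215,-.147,.25],down(180))
E
```

```text
g [  4   7  28  25 397] rim centre 0.6227 -0.1391 size [59.1 69.8] ang 90.0
y [  6   4  30  25 425] rim centre 0.6229 -0.2606 size [71.7 62. ] ang 0.5
N 16 v [0.004, 0.0, 0.0042] w [0.0002, -0.0938, 0.0002]
```

```bash
python3 -c "
from h import *
plan([.6215,-.16,.28],down(90),ang=.12)"
```

```text
N 18 v [0.0039, -0.0045, 0.0029] w [-0.0642, -0.0645, 0.0692]
```

```bash
python3 -m crank '[[[0.0039,-0.0045,0.0029],[-0.0642,-0.0645,0.0692],1],[[0.0039,-0.0045,0.0029],[-0.0642,-0.0645,0.0692],1],[[0.0039,-0.0045,0.0029],[-0.0642,-0.0645,0.0692],1],[[0.0039,-0.0045,0.0029],[-0.0642,-0.0645,0.0692],1],[[0.0039,-0.0045,0.0029],[-0.0642,-0.0645,0.0692],1],[[0.0039,-0.0045,0.0029],[-0.0642,-0.0645,0.0692],1],[[0.0039,-0.0045,0.0029],[-0.0642,-0.0645,0.0692],1],[[0.0039,-0.0045,0.0029],[-0.0642,-0.0645,0.0692],1],[[0.0039,-0.0045,0.0029],[-0.0642,-0.0645,0.0692],1],[[0.0039,-0.0045,0.0029],[-0.0642,-0.0645,0.0692],1],[[0.0039,-0.0045,0.0029],[-0.0642,-0.0645,0.0692],1],[[0.0039,-0.0045,0.0029],[-0.0642,-0.0645,0.0692],1],[[0.0039,-0.0045,0.0029],[-0.0642,-0.0645,0.0692],1],[[0.0039,-0.0045,0.0029],[-0.0642,-0.0645,0.0692],1],[[0.0039,-0.0045,0.0029],[-0.0642,-0.0645,0.0692],1],[[0.0039,-0.0045,0.0029],[-0.0642,-0.0645,0.0692],1],[[0.0039,-0.0045,0.0029],[-0.0642,-0.0645,0.0692],1],[[0.0039,-0.0045,0.0029],[-0.0642,-0.0645,0.0692],1],[[0,0,0],[0,0,0],1],[[0,0,0],[0,0,0],1]]'
python3 -m crank '[[[0,0,0],[0,0,0],1],[[0,0,0],[0,0,0],1]]' >/dev/null
python3 - <<'E'
from h import *
a,cm=snap('wrist','w6.png'); b,cs=snap('scene')
print(proj(cm,(.6215,-.147,.108),True),proj(cm,(.6215,-.262,.108),True),proj(cm,(.6215,-.032,.02),True))
for n in 'gy':
    m=cv2.inRange(cv2.cvtColor(a,cv2.COLOR_RGB2HSV),*RNG[n]); print(n,[s.tolist() for s in cv2.connectedComponentsWithStats(m)[2] if s[4]>60])
rim(b,cs,'g',(195,190,36,32)); rim(b,cs,'y',(155,180,40,29))
p,r,s=tool(); print(p,r[:,1],s['joint_pos'])
E
```

```text
time_s: 51.42
tool_pos: [0.6205, -0.1625, 0.2784]
tcp_rot: [-0.001, 0.001, 1.0, -0.001]
force: [0.9, 0.5, -0.0]
finger_gap: 0.0876
grip_force: 0.0
[293.18879042 201.78144524] [178.82996223 201.77134956] [380.15672715 187.16483303]
g [[0, 0, 560, 420, 231242], [259, 146, 69, 76, 929], [270, 167, 60, 67, 2992]]
y [[0, 0, 560, 420, 229575], [169, 146, 67, 80, 1864], [150, 166, 58, 67, 3484], [245, 278, 17, 15, 228]]
g [  4   7  30  25 425] rim centre 0.6224 -0.139 size [59.4 70.4] ang 90.0
y [  6   4  30  25 426] rim centre 0.6229 -0.2606 size [71.7 62. ] ang 0.5
[ 0.62255713 -0.15932409  0.27890165] [-2.28289583e-03  9.99997131e-01 -7.25388505e-04] [ 0.28951811  0.40404678 -0.18508749  1.58886879  0.07990741  1.155768
  1.65985724]
```

Run:
```python
from h import *
a=cv2.imread('pics/w6.png')[:,:,::-1].copy(); cm={k:np.array(v) for k,v in viewer.camera_model('wrist').items() if k in 'KRt'}
for n,bx,sel in(('g',(255,140,80,90),(259,146)),('y',(145,140,95,92),(169,146))):
    rim(a,cm,n,(bx[0],165,bx[2],72),True)
    m=cv2.inRange(cv2.cvtColor(a,cv2.COLOR_RGB2HSV),*RNG[n])
    for r in (149,151,153):
        c=np.where(m[r,bx[0]:bx[0]+bx[2]])[0]+bx[0]; print(r,c.min(),c.max(),onz(cm,(c.min()-.5,r),.02,True)[:2].round(4),onz(cm,(c.max()+.5,r),.02,True)[:2].round(4))
    c=(259+328)//2 if n=='g' else 202
    rr=np.where(m[140:165,c])[0]+140; print('top row',rr.min(),onz(cm,(c,rr.min()-.5),.02,True)[:2].round(4))
```

```text
g [  15    2   60   67 2992] rim centre 0.6204 -0.1417 size [66.7 57. ] ang 0.0
149 259 327 [ 0.5758 -0.1869] [ 0.5752 -0.1025]
151 260 327 [ 0.5783 -0.1857] [ 0.5776 -0.1025]
153 260 327 [ 0.5808 -0.1857] [ 0.5801 -0.1024]
top row 147 [ 0.5727 -0.1449]
y [   5    1   58   67 3484] rim centre 0.6195 -0.2629 size [58.5 68.4] ang 89.9
149 169 234 [ 0.5729 -0.3019] [ 0.5755 -0.2164]
151 169 234 [ 0.5755 -0.302 ] [ 0.578  -0.2165]
153 169 234 [ 0.5781 -0.3021] [ 0.5804 -0.2165]
top row 147 [ 0.5714 -0.2574]
```

Both jars are mouth up, square, and within about 3 mm of their pad centres in both views. Before the lever, I check the rack and measure the red end and the beaker.

Run:
```python
from h import *
a,cm=snap('scene'); hsv=cv2.cvtColor(a,cv2.COLOR_RGB2HSV)
m=cv2.inRange(hsv,(0,180,80),(4,255,255)); k,l,st,ce=cv2.connectedComponentsWithStats(m)
for i in range(1,k):
    if st[i,4]>30 and 120<ce[i][0]<170 and ce[i][1]<185: print('red',st[i],onz(cm,ce[i],.1).round(4))
m=cv2.inRange(hsv,(5,150,80),(18,255,255)); print('rack',[s.tolist() for s in cv2.connectedComponentsWithStats(m)[2] if s[4]>200 and 230<s[0]<310])
old=snap('side')[0]
w=cv2.cvtColor(cv2.imread('pics/s2.png'),cv2.COLOR_BGR2HSV)
print('beaker rim',onz(cm,(143,136),.09).round(3))
plan([.548,-.405,.19],down(90))
```

```text
red [141 160  11  12  85] [ 0.5473 -0.4011  0.1   ]
rack [[243, 172, 59, 37, 997]]
beaker rim [ 0.436 -0.483  0.09 ]
N 10 v [0.0074, -0.0245, 0.0089] w [-0.0001, 0.0001, 0.0001]
```

```bash
python3 -m crank '[[[0.0074,-0.0245,0.0089],[0,0,0],-1],[[0.0074,-0.0245,0.0089],[0,0,0],-1],[[0.0074,-0.0245,0.0089],[0,0,0],-1],[[0.0074,-0.0245,0.0089],[0,0,0],-1],[[0.0074,-0.0245,0.0089],[0,0,0],-1],[[0.0074,-0.0245,0.0089],[0,0,0],-1],[[0.0074,-0.0245,0.0089],[0,0,0],-1],[[0.0074,-0.0245,0.0089],[0,0,0],-1],[[0.0074,-0.0245,0.0089],[0,0,0],-1],[[0.0074,-0.0245,0.0089],[0,0,0],-1],[[0,0,0],[0,0,0],-1],[[0,0,0],[0,0,0],-1],[[0,0,0],[0,0,0],-1]]'
python3 -c "
from h import *
p,r,s=tool(); print(p,s['joint_pos'])
plan([.546,-.404,.135],down(90),step=.015)
a,cm=snap('wrist'); m=cv2.inRange(cv2.cvtColor(a,cv2.COLOR_RGB2HSV),(0,180,100),(4,255,255)); k,l,st,ce=cv2.connectedComponentsWithStats(m)
for i in range(1,k):
    if st[i,4]>60: print(st[i],onz(cm,ce[i],.1,True).round(4))"
```

```text
time_s: 52.87
tool_pos: [0.5482, -0.4054, 0.1906]
tcp_rot: [0.001, 0.0, 1.0, -0.0]
force: [0.9, 0.3, -0.5]
finger_gap: 0.0048
grip_force: 0.0
[ 0.54815852 -0.40544599  0.19055594] [ 0.6239011   0.53935835 -0.11244019  1.58265427  0.06699558  1.02184767
  2.06254249]
N 4 v [0.0006, 0.0004, 0.0139] w [-0.0001, 0.0004, -0.0002]
```

```bash
python3 -m crank '[[[0.0006,0.0004,0.0139],[0,0,0],-1],[[0.0006,0.0004,0.0139],[0,0,0],-1],[[0.0006,0.0004,0.0139],[0,0,0],-1],[[0.0006,0.0004,0.0139],[0,0,0],-1],[[0,0,0],[0,0,0],-1]]' | grep -E 'pos|force'
python3 -m crank '[[[0.0015,0,0.008],[0,0,0],-1],[[0.0015,0,0.008],[0,0,0],-1],[[0.0015,0,0.008],[0,0,0],-1],[[0,0,0],[0,0,0],-1]]' | grep -E 'pos|force'
python3 -m crank '[[[0.0015,0,0.008],[0,0,0],-1],[[0.0015,0,0.008],[0,0,0],-1],[[0.0015,0,0.008],[0,0,0],-1],[[0,0,0],[0,0,0],-1]]' | grep -E 'pos|force'
python3 -m crank '[[[0.001,0,0.007],[0,0,0],-1],[[0.001,0,0.005],[0,0,0],-1],[[0,0,0],[0,0,0],-1],[[0,0,0],[0,0,0],-1]]' | grep -E 'pos|force'
```

```text
tool_pos: [0.5464, -0.403, 0.1338]
force: [4.2, 0.8, 3.0]
grip_force: 2.6
tool_pos: [0.5413, -0.4043, 0.1114]
force: [0.7, -0.3, 1.6]
grip_force: 1.1
tool_pos: [0.5344, -0.404, 0.0846]
force: [-0.2, 0.8, 0.1]
grip_force: 0.0
tool_pos: [0.5349, -0.4051, 0.0772]
force: [-4.2, 4.4, 15.6]
grip_force: 8.0
```

```bash
python3 -m crank '[[[0,0,-0.01],[0,0,0],-1],[[0,0,-0.03],[0,0,0],-1],[[0,0,-0.03],[0,0,0],-1],[[0,0,-0.03],[0,0,0],-1],[[0,0,-0.03],[0,0,0],-1],[[0,0,-0.03],[0,0,0],-1],[[0,0,-0.03],[0,0,0],-1],[[0,0,0],[0,0,0],-1],[[0,0,0],[0,0,0],-1],[[0,0,0],[0,0,0],-1]]'
python3 - <<'E'
from h import *
a,cm=snap('scene'); hsv=cv2.cvtColor(a,cv2.COLOR_RGB2HSV)
m=cv2.inRange(hsv,(0,180,80),(4,255,255)); k,l,st,ce=cv2.connectedComponentsWithStats(m)
for i in range(1,k):
    if st[i,4]>30 and 100<ce[i][0]<190 and ce[i][1]<220: print('red',st[i],ce[i],'expected locked',proj(cm,(.537,-.401,.052)),'rest',proj(cm,(.55,-.401,.1)))
rim(a,cm,'g',(195,190,36,32)); rim(a,cm,'y',(155,180,40,29))
m=cv2.inRange(hsv,(5,150,80),(18,255,255)); print('rack',[s.tolist() for s in cv2.connectedComponentsWithStats(m)[2] if s[4]>200 and 230<s[0]<310])
o=cv2.imread('pics/a.png')[:,:,::-1]; d=(cv2.absdiff(a,o).max(2)>60).astype(np.uint8)
k,l,st,ce=cv2.connectedComponentsWithStats(d); print([s.tolist() for s in st[1:] if s[4]>25])
E
```

```text
time_s: 55.17
tool_pos: [0.5334, -0.4046, 0.2642]
tcp_rot: [0.0, 0.001, 1.0, -0.0]
force: [-0.4, -0.3, -0.5]
finger_gap: 0.0005
grip_force: 0.0
red [148 168  11  11  70] [153.42857143 172.42857143] expected locked [152.005531   173.17748616] rest [145.99302351 166.15995636]
g [  4   7  30  25 423] rim centre 0.6224 -0.139 size [59.4 70.4] ang 90.0
y [  6   4  30  25 426] rim centre 0.6229 -0.2606 size [71.7 62. ] ang 0.5
rack [[243, 172, 59, 37, 997]]
[[64, 0, 86, 59, 2475], [292, 0, 21, 60, 163], [344, 12, 8, 13, 44], [343, 27, 18, 48, 301], [327, 38, 15, 28, 184], [101, 57, 8, 9, 32], [105, 66, 27, 18, 105], [88, 80, 41, 29, 579], [134, 96, 8, 7, 29], [146, 100, 15, 22, 86], [128, 109, 15, 7, 46], [134, 160, 25, 34, 308], [249, 172, 45, 31, 824], [160, 185, 35, 40, 799], [193, 197, 48, 43, 1234], [388, 222, 40, 39, 1025], [345, 258, 39, 42, 996]]
```

The lever is latched down, and the jars, rack and bystanders are where they should be. Handing in.

```bash
python3 -c "
from h import *
print(bot.job_done())"
```

```text
the job is handed in; nothing more can be done
None
```

The job is handed in: the rack is parked squarely inside the tape, the green and yellow jars stand mouth up and square, about 3–4 mm off the centres of their own pads, and the lever is latched down; there was no blue jar, and the green jar was knocked aside mid-run before I placed it.

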